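# Refit the lens of the reading magnifier

## Robot

A 6-joint arm with a two-finger parallel gripper is mounted at the origin on the work surface. World frame = base frame: x ahead of the robot, y to its left, z up, the work surface at z = 0. Lengths are in m, angles in degrees, forces in N, time in s.
With the tool pointing down it reaches from about 0.35 to 0.875 m from the base axis. Payload 4.2 kg.
Tool frame: the origin (TCP) lies between the finger pads; the fingertips stand 14 mm ahead of it and the grasp point (between the pads) lies 5 mm behind it (r.tcp_to_tips is the distance from the TCP to the fingertips, in m); y points along the fingers, x is the direction in which the jaws open and shut, and the axes are right-handed (so a half turn about y gives the same grasp; the last joint's range is limited). The gripper opens to 87 mm and grips with 3 to 60 N. Pads are 19 mm wide; open, the fingers measure 117 mm over their backs; the gripper's body (75 mm by 190 mm) begins 51 mm behind the grasp point.
Start: joints at [78.816, 22.042, 0.453, 0, -68.411, -14.817], TCP at [0.274, 0.562, 0.237] pointing down, gripper open.
Joint ranges: [-179.83, 179.83], [-69.29, 118.12], [-61.27, 80.66], [-181.25, 117.63], [-171.15, -9.14], [-177.46, 177.46]. Speed limits (degrees/s): [159.86, 159.86, 180, 180, 180, 180].

## Interface

Orientations are given as a 3x3 rotation matrix whose columns are the frame's x, y, z axes.
In Python, from station import sense, optics, ticket, r gives the robot as it stands.
- The arm moves only by the tool carry_out, never from a script. Its argument "steps" is a list that holds one entry, the list of rows, each a list of 6 numbers: the shift along the world's x, y, z in cm, then the turn, a rotation vector about the world's x, y, z in rad. A call has 1 to 20 rows; each row is the pose to reach, as a shift and turn from the pose commanded when the call began; what a row does not reach only later rows make up. A row lasts 1/8 s, in which the tool goes at most 62.5 mm and 10.7 degrees, less where a joint would pass 70% of its speed; a pose out of reach is approached as far as the arm can. A call with a gripper value outside its range is refused whole. "fingers" is the closure in counts, from 0 (fully open) to 255 (shut), set as the call begins (left out, the last holds). The fingers move at their own pace and stop on an object; the grip force is fixed at half the most. Time passes only in rows, so rows that repeat a pose let the fingers close. It gives the time, the measured TCP pose, the force and the opening at its end, in the units of the state.
- sense(): the state, without advancing time (a new reading comes with each control period).
- optics.capture(name): name is "scene" or "top" or "wrist"; returns a dict with "image" (420x560x3 uint8, red, green, blue), "fov_y" (degrees; the focal length in pixels is half the picture's height over the tangent of half this angle, whatever the lens; pixels are square), "cx", "cy" (the principal point, pixels), "k1" (the pictures are not rectified: a ray, as slopes to the right and down, at radius r is drawn at 1 + k1 r^2 times it, then the intrinsics apply), "rvec" (rotation vector, rad) and "tvec" (3), from world to camera coordinates, as OpenCV has them. Camera axes: x right, y down, z forward; pixel columns grow to the right and rows downward; lengths in m; the calibration is good to about 2 mm. A picture is of the moment at which its call begins. There is no depth.
- ticket.finish_job(): hands the job in, once; it reports no verdict.
The state is a dict: "time_s": time; "joints": joint angles; "joint_velocities": joint speeds; "effort": joint torques, N m; "tcp_pos": TCP position; "ee_rot": TCP orientation; "wrist_force": force on the tool from outside, world axes, zero at the start; "moment": the same for the moment, N m; "gripper_width": opening from 0.0 (shut) to 1.0 (fully open).
Only numpy, scipy, OpenCV 4.12 (cv2) and the standard library are available. Lean on these libraries where they do the work, as an engineer would, in place of code of your own. Each camera call takes 0.05 s, during which the arm holds its last target.

## Task

The lens of the reading magnifier on the games-cupboard shelf has been out for cleaning. Lift it from its coaster and, keeping it flat side down and not letting it fall more than a few centimetres, put it into the open round cell of the magnifier stand, then set the retaining ring on top with its three lugs down the three slots in the cell's rim. Turn the ring clockwise, seen from above (its tab is there to push on), until it comes up tight against its stop and holds the lens snug; let go, and leave the games things where they are.

Things in the scene. Friction and masses are not known exactly. Their poses are not given: they have to be found in the camera images.
- magnifier: Grey desk magnifier stand, fixed. Origin on the shelf straight below the lens cell's axis; z up, +x from the cell's axis to the post. Round steel base 130 mm across, 16 mm high, centred 25 mm along +x; post 16 mm thick (head 25 mm) at 72 mm along +x; a level arm holds the round cell. Post and arm end below the cell's rim. Three slots in the rim, one of them facing away from the post.
- cell_seat (a point): Centre of the lens seat, on the cell's axis, 85 mm above the shelf; the underside of the seated lens lies here. Axes as magnifier. The cell is an upright ring 82 mm outside with a 61 mm bore, open at the top, with a ledge (48 mm hole) as floor. Its rim is 17 mm above the seat, 102 mm above the shelf; the bore's top edge has a 2.5 mm bevel.
- slot0 (a point): Slot in the cell's rim at 60 degrees from the magnifier's +x, anticlockwise from above: this point is in the middle of the slot, 33.5 mm from the cell's axis, level with the rim. Each slot is open at the top, reaches 37.5 mm from the axis and is 36 degrees wide. Clockwise of it the rim overhangs a groove; the overhang slopes down 2 mm as a ramp over 32 degrees, then a flat, then a stop.
- slot1 (a point): The like slot at 180 degrees, opposite the post.
- slot2 (a point): The like slot at 300 degrees.
- home0 (a point): Where the tab's push point (tab) is, seen from above, with the ring turned home after entering with its tab over slot0: 60 mm from the cell's axis, 63 degrees clockwise of that slot, 108 mm above the shelf. The lugs meet their stops there.
- home1 (a point): The same for slot1.
- home2 (a point): The same for slot2.
- lens: Clear magnifier lens with a pale ground edge, about 60 g: a disc 58 mm across and 7 mm thick, flat underneath, with a dome 41 mm across on top that brings it to 13 mm. Origin at the centre of its flat underside, z up. It starts flat side down on a fixed cork coaster (96 mm across, 4 mm thick), up to 12 mm off its middle, left or right of the magnifier; the ring is on the other side.
- ring: Black retaining ring, about 70 g, lying right way up on the shelf. Origin at the centre of its underside, z up. 58 mm across (57.4 across y, between flats), hole 44 mm, 24 mm tall, knurled above. A tab sticks out along +x and three lugs from the foot. Seated on the lens its underside is 92 mm above the shelf. It enters with the tab over any slot, within about 8 degrees. It stays as turned.
- lug (a point): Middle of the lug below the tab, 33 mm from the ring's axis, 2 mm above its underside. Three like lugs at 0, 120 and 240 degrees from the ring's +x, each 9.5 mm wide, 4 mm high, reaching 35 mm from the axis.
- tab (a point): Push point on the ring's tab, 60 mm from the ring's axis, 16 mm above its underside; axes as ring. The tab reaches 72 mm from the axis, is 9 mm wide (12 mm at its round end) and spans 11.5 to 20.5 mm above the underside, so it clears the cell's rim by 1.5 mm. The turn is free for about 35 degrees; then pushing here takes 5 to 15 N up to the stop.
- cribbage_board: Walnut cribbage board, 250 x 82 x 24 mm, lying on the right. Origin under its centre. Leave it.
- canister: Dented tin canister with screw-top lid, 90 mm across, 109 mm tall, on the left. Origin under its centre. Leave it.
- dice_cup: Red plastic dice cup, 74 mm across, 95 mm tall, far left. Origin under its centre. Leave it.
- card_box: Box of playing cards, 64 x 90 x 18 mm, between the robot and the magnifier. Origin under its centre. Leave it.
- draught0: Wooden draughtsman, 32 mm across, 9 mm thick, left of the magnifier's post. Origin under its centre. Leave it.
- draught1: Wooden draughtsman, 32 mm across, 9 mm thick, right of the magnifier. Origin under its centre. Leave it.
- domino_box0: Slim oak domino box with sliding lid, 36 x 195 x 60 mm, on edge in the near slot of the wooden rack at the back. Leave it.
- domino_box1: The like box in the far slot of the rack. Leave it.
Things that resemble listed ones, but are neither listed nor needed, are in the scene too. Of the things that look like the lens, take the one that is farthest to the robot's right at the start.

How it is judged:
By the outcome, as a careful person would: the job done as asked, in the order asked, and still so for the second after the job is handed in, with the robot touching nothing.
It also fails if it takes over 64 s, if anything falls off the work surface, if the arm or the gripper's body presses on something with over 40 N, if the wrist force passes 120 N, or if a joint passes its speed limit or range.

## Working session

There is one attempt and no reset: what is moved stays moved. The work goes in short steps, Python scripts to look and compute and a tool call to move; the robot and the scene stay as the last step left them, time stands still between calls to the robot, and variables do not carry over. Pictures are saved under pics/ and viewed, and the job is handed in when it is done.

Besides the shell and the picture viewer there is one more tool, called after "Request:" by a JSON object that holds its "name" and its "arguments". carry_out: Moves the arm, as the interface text tells. Its arguments: {"type":"object","properties":{"steps":{"type":"array","items":{"type":"array","items":{"type":"array","items":{"type":"number"}}}},"fingers":{"type":"number"}},"required":["steps"]}

```bash
ls; mkdir -p pics; python3 - <<'E'
from station import sense, optics, ticket, r
import cv2
for n in ["scene","top","wrist"]:
    c=optics.capture(n); cv2.imwrite(f"pics/{n}0.png",c["image"][:,:,::-1])
    print(n,c["fov_y"],c["cx"],c["cy"],c["k1"],c["rvec"],c["tvec"])
print(sense()); print(r.tcp_to_tips)
E
```

```text
pics
scene 56.009361874746986 277.1800224778531 204.5322058941555 -0.03083539400857694 [ 1.95293143  1.29875279 -0.57146223] [-0.27463151 -0.26094347  1.45702168]
top 48.499021392642064 282.37296206689274 204.15562094686362 0.054954971864165904 [ 2.14629392 -2.19860779  0.12356147] [0.08323081 0.56956392 1.02941789]
wrist 70.25505529255489 281.5794022206408 212.12644021314048 0.02234391040094291 [-1.56333171  2.50096088  0.38985972] [ 0.62366852 -0.03743723  0.39367369]
{'time_s': 0.15, 'joints': array([ 7.88147583e+01,  2.20796441e+01,  3.98736188e-01, -1.95536292e-02,
       -6.84118852e+01, -1.48174877e+01]), 'joint_velocities': array([ 0.01892377, -0.25030948,  0.17032481,  0.09063735, -0.03415561,
        0.14523864]), 'effort': array([ 2.57843194e-04, -3.91051090e+01,  1.87587905e+01,  4.22218457e+00,
        1.23863172e-02, -1.37121947e-04]), 'tcp_pos': array([0.27380152, 0.56135986, 0.23573064]), 'ee_rot': array([[-4.38526531e-01, -6.25466268e-04,  8.98718026e-01],
       [-8.98716735e-01, -1.52720573e-03, -4.38526964e-01],
       [ 1.64681115e-03, -9.99998638e-01,  1.07603231e-04]]), 'wrist_force': array([1.09648317, 0.31585013, 0.03443791]), 'moment': array([-0.01084523, -0.01062806,  0.07955049]), 'gripper_width': 0.9954865897470698}
0.014
```

View images.

View pics/scene0.png

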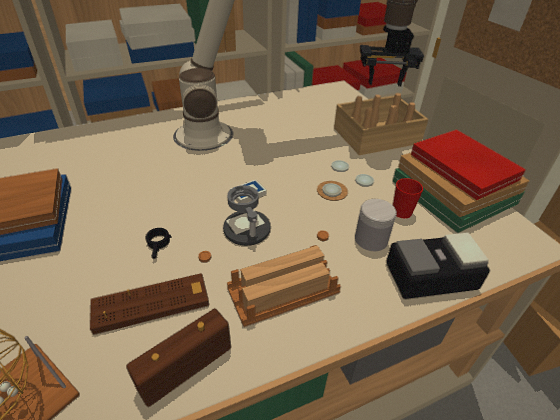

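View pics/top0.png

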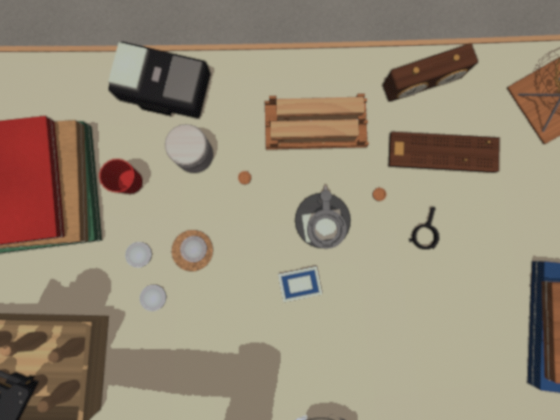

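View pics/wrist0.png

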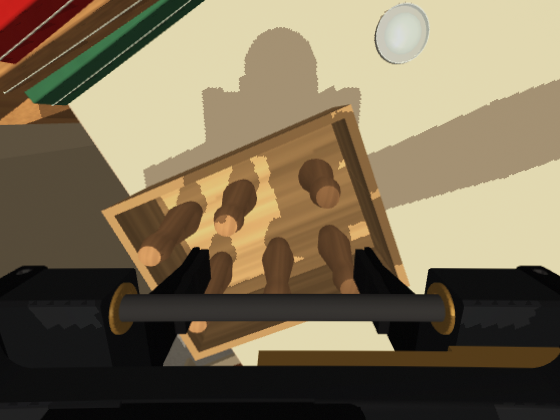

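```bash
cat > h.py <<'E'
from station import sense, optics, ticket, r
import cv2, numpy as np
def cam(c):
    f=210/np.tan(np.radians(c["fov_y"])/2); R=cv2.Rodrigues(np.array(c["rvec"],float))[0]
    return f,R,np.array(c["tvec"],float)
def proj(c,P):
    f,R,t=cam(c); p=R@np.array(P,float)+t; s=p[:2]/p[2]; s=s*(1+c["k1"]*(s@s)); return np.array([c["cx"],c["cy"]])+f*s
def ray(c,uv):
    f,R,t=cam(c); d=(np.array(uv,float)-[c["cx"],c["cy"]])/f; s=d.copy()
    for _ in range(20): s=d/(1+c["k1"]*(s@s))
    return -R.T@t, R.T@np.array([s[0],s[1],1])
def atz(c,uv,z):
    o,d=ray(c,uv); return o+d*(z-o[2])/d[2]
def crop(c,u0,v0,u1,v1,k,name):
    im=c["image"][v0:v1,u0:u1,::-1]; im=cv2.resize(im,None,fx=k,fy=k,interpolation=cv2.INTER_CUBIC); cv2.imwrite("pics/"+name,im)
E
python3 - <<'E'
from h import *
c=optics.capture("top")
for n,uv,z in [("lensA",(193,249),.011),("B",(139,254),.007),("C",(153,297),.007),("cell",(326,227),.102),("ring",(425,236),.024),("tabend",(432,210),.02)]:
    print(n,atz(c,uv,z).round(4))
crop(c,110,210,240,320,6,"t_l.png")
crop(c,270,160,470,310,4,"t_m.png")
c=optics.capture("scene")
crop(c,130,170,330,270,4,"s_m.png")
E
```

```text
lensA [0.4754 0.2754 0.011 ]
B [0.4675 0.3981 0.007 ]
C [0.3704 0.3658 0.007 ]
cell [ 0.5134 -0.0203  0.102 ]
ring [ 0.492  -0.2511  0.024 ]
tabend [ 0.5509 -0.2716  0.02  ]
```

View pics/t_l.png

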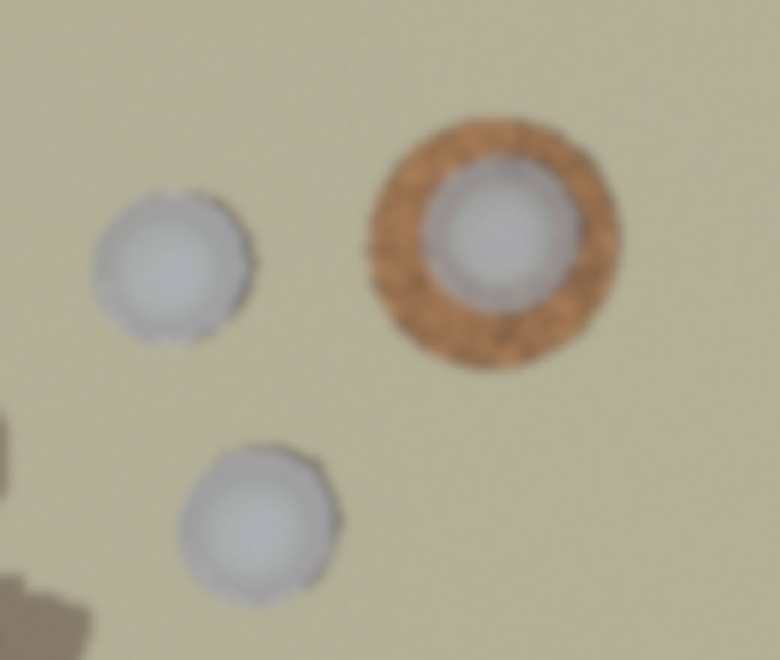

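View pics/t_m.png

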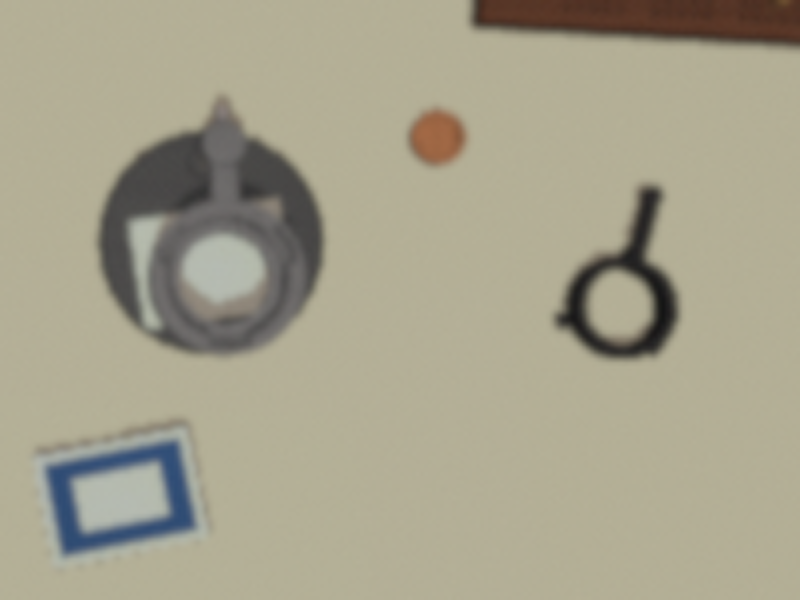

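View pics/s_m.png

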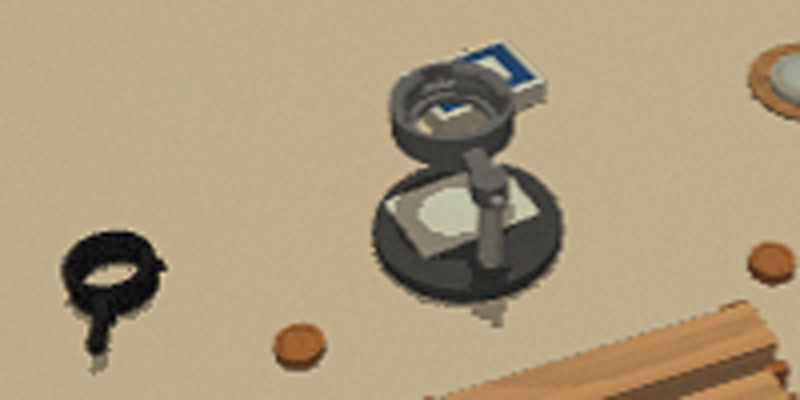

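```bash
cat >> h.py <<'E'
def circ(c,uv0,rad,z,lo=None):
    pass
E
python3 - <<'E'
from h import *
s=sense(); c=optics.capture("wrist"); f,R,t=cam(c)
T=s["ee_rot"]; o=-R.T@t
print("cam in tool",T.T@(o-s["tcp_pos"]),"\naxes in tool\n",(T.T@R.T).round(3), "cam world",o)
c=optics.capture("top")
for n,uv,z in [("lens",(193.6,248.9),.011),("coaster",(110+495.5/6-.4,210+242/6-.4),.004),("cell",(270+227/4-.4,160+277/4-.4),.102),("post",(270+224/4-.4,160+138/4-.4),.098),("ring",(270+621/4-.4,160+306/4-.4),.02),("tabend",(270+650/4-.4,160+192/4-.4),.0205)]:
    print(n,atz(c,uv,z).round(4))
E
```

```text
cam in tool [ 4.15968312e-05 -1.49029500e-01  8.43801980e-02] 
axes in tool
 [[ 1.     0.001  0.001]
 [-0.001 -0.306  0.952]
 [ 0.001 -0.952 -0.306]] cam world [0.34972306 0.52464534 0.38509402]
lens [0.4756 0.274  0.011 ]
coaster [0.4734 0.2785 0.004 ]
cell [ 0.5094 -0.0209  0.102 ]
post [ 0.5836 -0.0223  0.098 ]
ring [ 0.4919 -0.252   0.02  ]
tabend [ 0.5563 -0.2719  0.0205]
```

Request:
{"name": "carry_out", "arguments": {"steps": [[[2.3,-4.3,-1.1,0,0,0],[4.6,-8.6,-2.2,0,0,0],[6.9,-12.9,-3.3,0,0,0],[9.3,-17.2,-4.4,0,0,0],[11.6,-21.5,-5.5,0,0,0],[13.9,-25.7,-6.5,0,0,0],[13.9,-25.7,-6.5,0,0,0],[13.9,-25.7,-6.5,0,0,0]]]}}

```text
time_s: 1.35
tcp_pos: [0.4133, 0.3051, 0.1719]
ee_rot: [[-0.439, 0.001, 0.899], [-0.899, 0.001, -0.439], [-0.001, -1.0, 0.0]]
wrist_force: [-0.0, -0.0, 0.8]
gripper_width: 0.998
```

```bash
python3 - <<'E'
from h import *
s=sense(); c=optics.capture("wrist"); cv2.imwrite("pics/w1.png",c["image"][:,:,::-1])
np.save("c_w1.npy",c,allow_pickle=True)
print(s["tcp_pos"],s["wrist_force"],s["time_s"],proj(c,[.4756,.274,.011]))
E
```

```text
[0.41326814 0.30509414 0.17191908] [-0.01046468 -0.01986176  0.81207467] 1.35 [282.10480211 131.5108487 ]
```

View pics/w1.png

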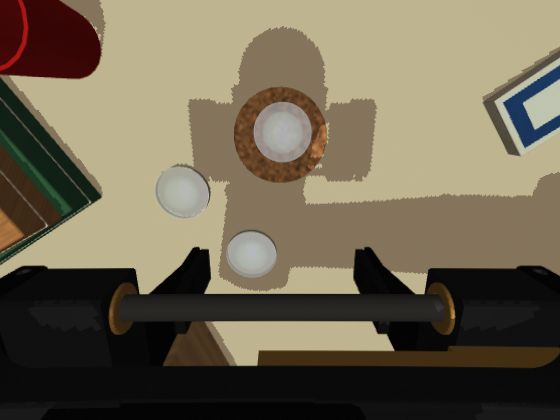

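```bash
python3 - <<'E'
from h import *
c=np.load("c_w1.npy",allow_pickle=True).item()
crop(c,225,75,340,190,6,"w1c.png")
for rot in [1]:
  im=c["image"].copy()
  P=np.array([[.4756+.029*np.cos(a),.274+.029*np.sin(a),.0075] for a in np.linspace(0,6.28,60)])
  q=np.array([proj(c,p) for p in P]); print(q.min(0),q.max(0))
E
```

```text
[253.47268872 100.6831639 ] [310.72417985 160.15026739]
```

View pics/w1c.png

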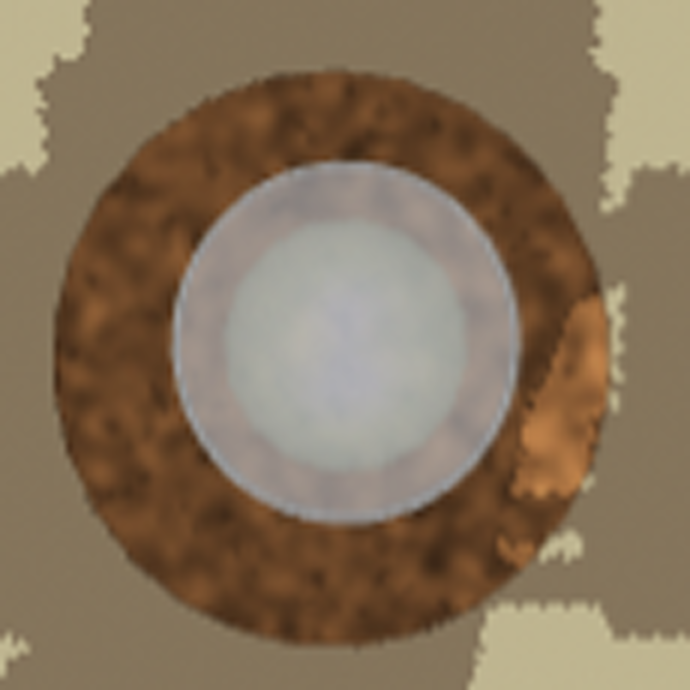

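Request:
{"name": "carry_out", "arguments": {"steps": [[[3.1,-1.5,0,0,0,0],[6.2,-3.1,-2,0,0,0],[6.2,-3.1,-7,0,0,0],[6.2,-3.1,-11,0,0,0],[6.2,-3.1,-13.5,0,0,0],[6.2,-3.1,-13.5,0,0,0],[6.2,-3.1,-13.5,0,0,0]]]}}

```text
time_s: 2.28
tcp_pos: [0.4756, 0.2752, 0.0377]
ee_rot: [[-0.437, 0.002, 0.9], [-0.9, 0.001, -0.437], [-0.002, -1.0, 0.001]]
wrist_force: [-0.1, -0.4, 0.0]
gripper_width: 0.994
```

```bash
python3 - <<'E'
from h import *
s=sense(); c=optics.capture("wrist"); cv2.imwrite("pics/w2.png",c["image"][:,:,::-1])
print(s["tcp_pos"],s["wrist_force"],s["time_s"],proj(c,[.4756,.274,.011]))
E
```

```text
[0.47555713 0.27524842 0.0376814 ] [-0.06397577 -0.36244739  0.01663074] 2.275 [283.0150713  252.38518579]
```

View pics/w2.png

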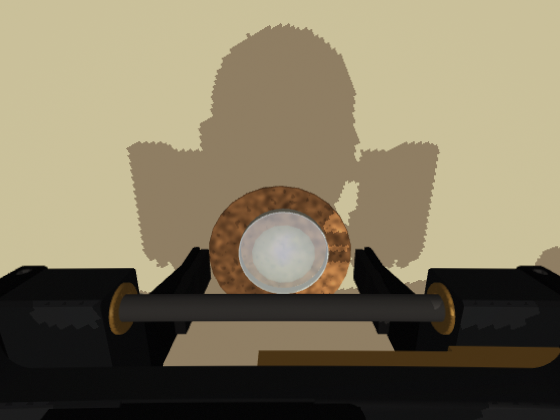

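Request:
{"name": "carry_out", "arguments": {"steps": [[[0,0,-1,0,0,0],[0,0,-1.7,0,0,0],[0,0,-1.7,0,0,0],[0,0,-1.7,0,0,0]]]}}

```text
time_s: 2.82
tcp_pos: [0.475, 0.2737, 0.0195]
ee_rot: [[-0.438, -0.0, 0.899], [-0.899, -0.0, -0.438], [0.0, -1.0, 0.0]]
wrist_force: [-0.7, -0.1, 0.4]
gripper_width: 0.998
```

Request:
{"name": "carry_out", "arguments": {"steps": [[[0,0,0,0,0,0],[0,0,0,0,0,0],[0,0,0,0,0,0],[0,0,0,0,0,0],[0,0,0,0,0,0],[0,0,0,0,0,0]]], "fingers": 255}}

```text
time_s: 3.58
tcp_pos: [0.475, 0.2738, 0.0196]
ee_rot: [[-0.438, 0.0, 0.899], [-0.899, 0.0, -0.438], [-0.0, -1.0, 0.0]]
wrist_force: [-0.2, -0.6, 0.6]
gripper_width: 0.652
```

Request:
{"name": "carry_out", "arguments": {"steps": [[[0,0,1,0,0,0],[0,0,4,0,0,0],[0,0,9,0,0,0],[0,0,14,0,0,0],[-0.3,-2,18,0,0,0],[-0.8,-6,20,0,0,0],[-1.3,-11,20,0,0,0],[-1.8,-16,20,0,0,0],[-2.3,-21,20,0,0,0],[-2.7,-24.5,20,0,0,0],[-2.9,-26.4,20,0,0,0],[-2.9,-26.4,20,0,0,0],[-2.9,-26.4,20,0,0,0]]]}}

```text
time_s: 5.2
tcp_pos: [0.4461, 0.0101, 0.2199]
ee_rot: [[-0.438, 0.001, 0.899], [-0.899, 0.0, -0.438], [-0.001, -1.0, 0.0]]
wrist_force: [-0.2, 0.8, -0.1]
gripper_width: 0.654
```

```bash
python3 - <<'E'
from h import *
s=sense(); c=optics.capture("wrist"); cv2.imwrite("pics/w3.png",c["image"][:,:,::-1]);np.save("c_w3.npy",c,allow_pickle=True)
print(s["tcp_pos"],s["wrist_force"],s["time_s"],s["joints"].round(1),proj(c,[.5094,-.0209,.102]))
E
```

```text
[0.44605523 0.01006305 0.21989951] [-0.18826413  0.81243455 -0.06747034] 5.2 [ 22.3   5.2 -24.8  -0.  -60.   41.7] [281.45604296 132.91090732]
```

View pics/w3.png

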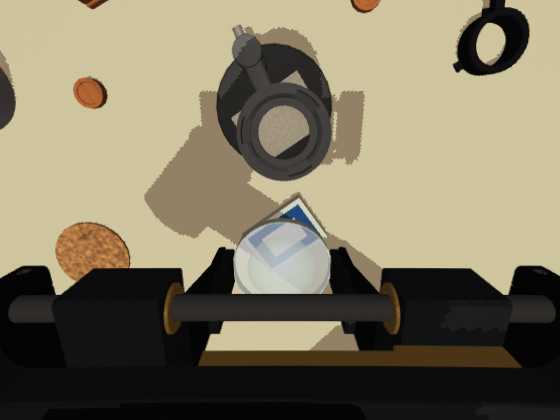

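```bash
python3 - <<'E'
from h import *
c=np.load("c_w3.npy",allow_pickle=True).item()
crop(c,210,20,345,190,4.4,"w3c.png")
crop(c,230,210,335,310,6,"w3l.png")
E
```

```text
(no output)
```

View pics/w3c.png

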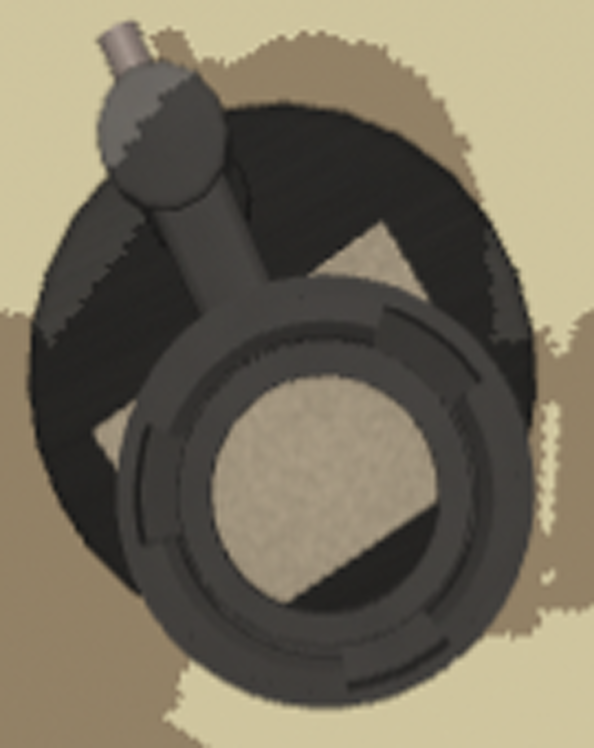

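View pics/w3l.png

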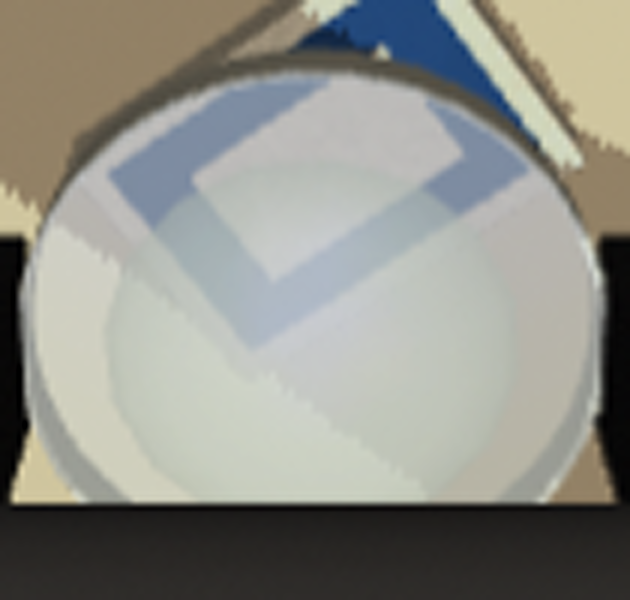

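```bash
cat >> h.py <<'E'
def box(c,C,rad):
    q=np.array([proj(c,[C[0]+rad*np.cos(a),C[1]+rad*np.sin(a),C[2]]) for a in np.linspace(0,6.283,120)])
    return np.r_[q.min(0),q.max(0)]
from scipy.optimize import least_squares
def fitbox(c,b,z,rad,free=False):
    b=np.array(b,float); x0=atz(c,[(b[0]+b[2])/2,(b[1]+b[3])/2],z)[:2]
    s=least_squares(lambda x: box(c,[x[0],x[1],z],x[2] if free else rad)-b, np.r_[x0,rad] if free else x0, diff_step=1e-4)
    return s.x, s.fun
E
python3 - <<'E'
from h import *
c=np.load("c_w3.npy",allow_pickle=True).item()
cv=lambda b,k,u,v: (np.array(b)+.5)/k-.5+np.array([u,v,u,v])
print("cell outer",fitbox(c,cv([118,275,532,708],4.4,210,20),.102,.041,True))
print("hole",fitbox(c,cv([211,375,440,612],4.4,210,20),.085,.024,True))
uv=(np.array([163,135])+.5)/4.4-.5+[210,20]
for z in (.09,.096,.1): print("post",atz(c,uv,z))
# slots centers at r 33.5..37.5 : pixel of mid outer edges
for n,p in [("a",(437,340)),("b",(140,485)),("c",(403,668))]:
    q=atz(c,(np.array(p)+.5)/4.4-.5+[210,20],.1); print(n,q)
P=atz(c,(np.array([312,290])+.5)/6-.5+[230,210],.226);print("lens px centre",P)
s=sense(); print(s["tcp_pos"])
b=cv([22,68,605,0],6,230,210); 
for z in (.206,.213): print(z,box(c,[.4461,.0101,z],.029))
print(b)
E
```

```text
cell outer (array([ 0.50796503, -0.02214036,  0.04081678]), array([-0.21359048,  0.19588654,  0.2134856 , -0.21742024]))
hole (array([ 0.50806063, -0.02242037,  0.02387807]), array([ 0.02933291, -0.02747591, -0.0293246 ,  0.02909977]))
post [ 0.58097111 -0.02355924  0.09      ]
post [ 0.57969739 -0.02363354  0.096     ]
post [ 0.57884824 -0.02368308  0.1       ]
a [ 0.52542443 -0.0543485   0.1       ]
b [0.52678977 0.00926406 0.1       ]
c [ 0.4711606  -0.02219281  0.1       ]
lens px centre [0.45761264 0.00418096 0.226     ]
[0.44606872 0.01025133 0.21980439]
0.206 [233.15426769 217.01674576 329.05292743 303.5958752 ]
0.213 [231.28749248 221.0747045  330.88459576 310.45115279]
[233.25       220.91666667 330.41666667 209.58333333]
```

Request:
{"name": "carry_out", "arguments": {"steps": [[[3,-1.6,0,0,0,0],[6.2,-3.2,0,0,0,0],[6.2,-3.2,-3,0,0,0],[6.2,-3.2,-6,0,0,0],[6.2,-3.2,-8.5,0,0,0],[6.2,-3.2,-9.2,0,0,0],[6.2,-3.2,-9.2,0,0,0],[6.2,-3.2,-9.2,0,0,0]]]}}

```text
time_s: 6.25
tcp_pos: [0.5089, -0.0219, 0.1287]
ee_rot: [[-0.438, 0.002, 0.899], [-0.899, 0.0, -0.438], [-0.001, -1.0, 0.002]]
wrist_force: [1.3, 0.1, 0.1]
gripper_width: 0.647
```

```bash
python3 - <<'E'
from h import *
s=sense(); c=optics.capture("wrist"); cv2.imwrite("pics/w4.png",c["image"][:,:,::-1]);np.save("c_w4.npy",c,allow_pickle=True)
crop(c,190,150,370,330,4,"w4c.png")
print(s["tcp_pos"],s["wrist_force"],s["time_s"])
c=optics.capture("scene"); crop(c,190,150,310,260,6,"s4.png")
E
```

```text
[ 0.50886733 -0.02187393  0.12870262] [1.32803998 0.09949308 0.06786173] 6.25
```

View pics/w4c.png

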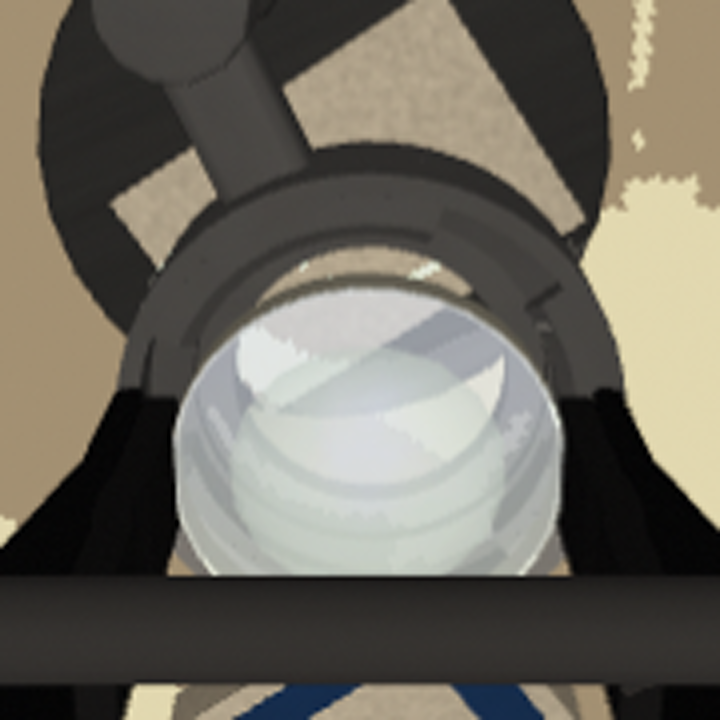

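View pics/s4.png

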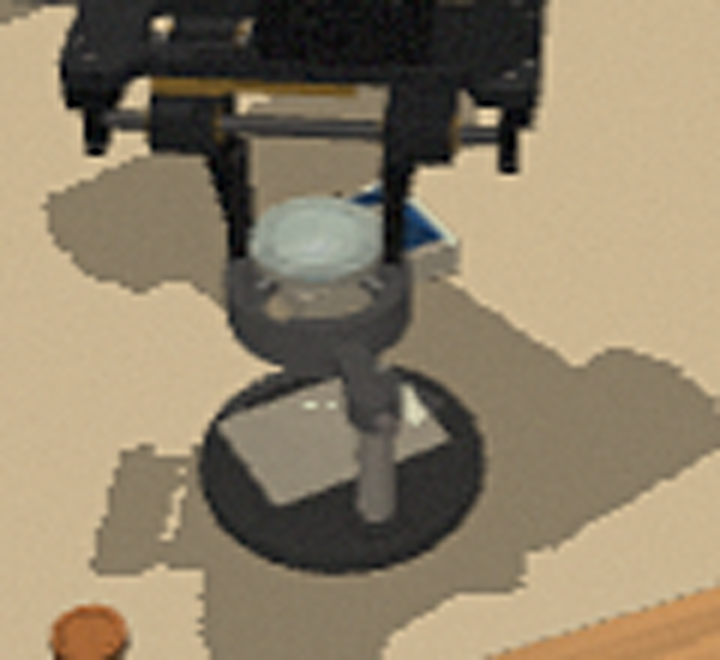

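```bash
python3 - <<'E'
from h import *
c=np.load("c_w4.npy",allow_pickle=True).item()
f=lambda b:(b-[190,150,190,150]+.5)*4-.5
for C in [(.508,-.0223),(.5085,-.0218),(.5094,-.0209)]: print("rim",C,f(box(c,[*C,.102],.041)))
for z in (.113,.120): print("lens",z,f(box(c,[.5089,-.0219,z],.029)))
E
```

```text
rim (0.508, -0.0223) [117.44670397 171.40040656 625.63921845 634.97035058]
rim (0.5085, -0.0218) [113.19869991 169.91371224 621.56967628 633.81329614]
rim (0.5094, -0.0209) [105.54352593 167.23460278 614.2381895  631.72919037]
lens 0.113 [176.75362936 265.55446348 556.69182831 609.33890172]
lens 0.12 [169.42283565 281.38186429 563.87428052 636.20791045]
```

Request:
{"name": "carry_out", "arguments": {"steps": [[[0,-0.05,-0.5,0,0,0],[0,-0.05,-1.1,0,0,0],[0,-0.05,-1.1,0,0,0],[0,-0.05,-1.1,0,0,0]]]}}

```text
time_s: 6.85
tcp_pos: [0.508, -0.0228, 0.1164]
ee_rot: [[-0.438, 0.0, 0.899], [-0.899, -0.0, -0.438], [0.0, -1.0, 0.0]]
wrist_force: [0.1, -0.3, 0.4]
gripper_width: 0.649
```

Request:
{"name": "carry_out", "arguments": {"steps": [[[0,0,0.06,0,0,0],[0,0,0.06,0,0,0],[0,0,0.06,0,0,0],[0,0,0.06,0,0,0]]], "fingers": 0}}

```text
time_s: 7.35
tcp_pos: [0.5079, -0.0228, 0.1171]
ee_rot: [[-0.438, -0.0, 0.899], [-0.899, 0.0, -0.438], [0.0, -1.0, -0.0]]
wrist_force: [-0.7, -0.7, -0.3]
gripper_width: 0.97
```

Request:
{"name": "carry_out", "arguments": {"steps": [[[0,0,0,0,0,0],[0,0,3,0,0,0],[-3,1.5,7,0,0,0],[-6.2,3.1,10,0,0,0],[-6.2,3.1,10,0,0,0],[-6.2,3.1,10,0,0,0]]]}}

```text
time_s: 8.1
tcp_pos: [0.4459, 0.0083, 0.2169]
ee_rot: [[-0.438, -0.0, 0.899], [-0.899, 0.0, -0.438], [-0.0, -1.0, -0.0]]
wrist_force: [0.6, -0.8, 0.5]
gripper_width: 1.002
```

```bash
python3 - <<'E'
from h import *
s=sense(); c=optics.capture("wrist"); cv2.imwrite("pics/w5.png",c["image"][:,:,::-1]);np.save("c_w5.npy",c,allow_pickle=True)
crop(c,210,20,345,190,4.4,"w5c.png")
print(s["tcp_pos"],s["wrist_force"],s["time_s"])
c=optics.capture("scene"); crop(c,190,150,310,260,6,"s5.png")
E
```

```text
[0.44591187 0.00826659 0.21691236] [ 0.61142467 -0.82950365  0.45560057] 8.1
```

View pics/w5c.png

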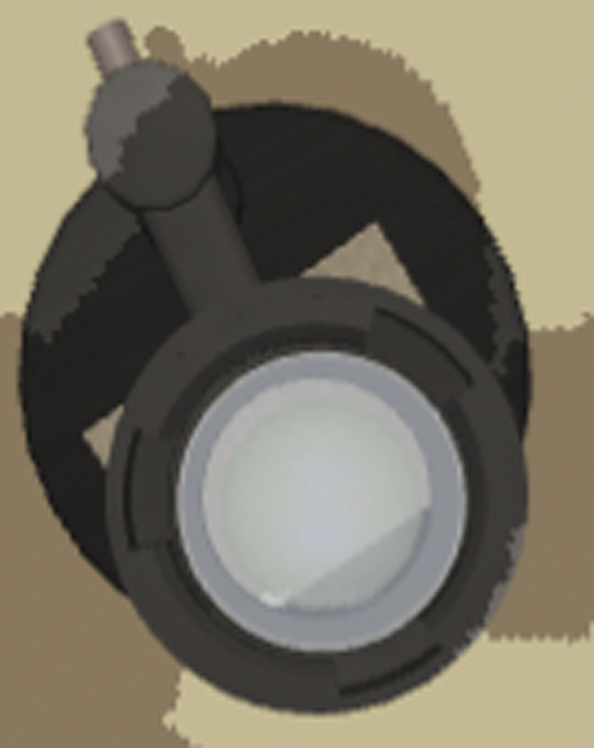

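View pics/s5.png

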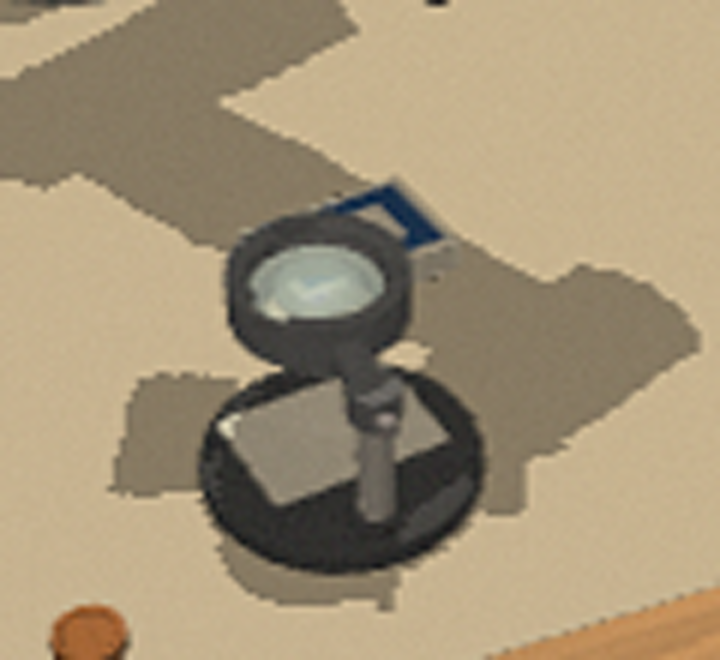

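Request:
{"name": "carry_out", "arguments": {"steps": [[[-0.5,-4,0,0,0,0.03],[-1,-9,0,0,0,0.06],[-1.5,-14,0,0,0,0.1],[-1.9,-19,-2.2,0,0,0.13],[-2.1,-23,-4,0,0,0.157],[-2.1,-24,-4.5,0,0,0.157],[-2.1,-24,-4.5,0,0,0.157],[-2.1,-24,-4.5,0,0,0.157]]]}}

```text
time_s: 9.2
tcp_pos: [0.4254, -0.2312, 0.1724]
ee_rot: [[-0.292, 0.0, 0.957], [-0.957, -0.0, -0.292], [-0.0, -1.0, 0.0]]
wrist_force: [-0.4, -0.2, -0.9]
gripper_width: 1.0
```

```bash
python3 - <<'E'
from h import *
c=np.load("c_w5.npy",allow_pickle=True).item()
cv=lambda b,k,u,v: (np.array(b)+.5)/k-.5+np.array([u,v,u,v])
print("cell outer",fitbox(c,cv([106,275,527,713],4.4,210,20),.102,.041,True))
print("lens",fitbox(c,cv([176,350,467,652],4.4,210,20),.092,.029,True))
s=sense(); c=optics.capture("wrist"); cv2.imwrite("pics/w6.png",c["image"][:,:,::-1]);np.save("c_w6.npy",c,allow_pickle=True)
print(s["tcp_pos"],s["ee_rot"][:,0],s["time_s"],s["joints"].round(1))
E
```

```text
cell outer (array([ 0.50815229, -0.0222794 ,  0.04096498]), array([-0.10250419,  0.09401265,  0.10248658, -0.10451606]))
lens (array([ 0.50700905, -0.02284183,  0.02940387]), array([-0.04333514,  0.04034789,  0.04332654, -0.0434099 ]))
[ 0.42542389 -0.23119239  0.1723731 ] [-2.91643661e-01 -9.56527038e-01 -1.20072645e-05] 9.2 [ -9.2  11.9 -24.2   0.  -53.9  82.3]
```

View pics/w6.png

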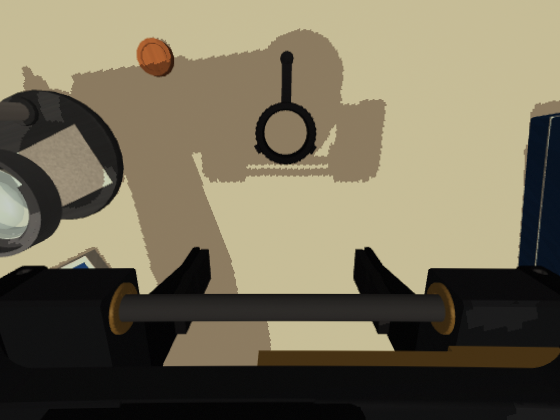

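```bash
python3 - <<'E'
from h import *
c=np.load("c_w6.npy",allow_pickle=True).item()
crop(c,240,45,335,170,5,"w6c.png")
E
```

```text
(no output)
```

View pics/w6c.png

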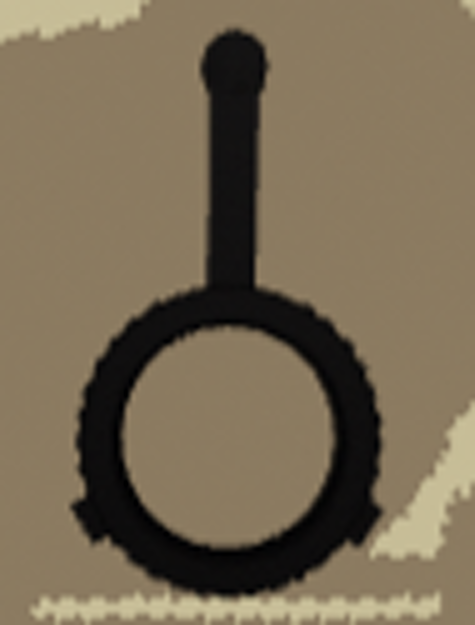

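```bash
python3 - <<'E'
from h import *
c=np.load("c_w6.npy",allow_pickle=True).item()
cv=lambda b,k,u,v: (np.array(b)+.5)/k-.5+np.array([u,v,u,v])
x,fn=fitbox(c,cv([77,285,381,596],5,240,45),.024,.029,True); print(x,fn)
x2,fn=fitbox(c,cv([122,325,336,550],5,240,45),.012,.022,True); print(x2,fn)
e,_=fitbox(c,cv([201,29,269,96],5,240,45),.0205,.006,True); print(e)
d=e[:2]-x[:2]; print(np.hypot(*d),np.degrees(np.arctan2(d[1],d[0])))
m=atz(c,(np.array([231,275])+.5)/5-.5+[240,45],.0205)[:2]; d=e[:2]-m; print(np.degrees(np.arctan2(d[1],d[0])))
E
```

```text
[ 0.48951563 -0.25476848  0.02909567] [ 0.19849256 -0.18524223 -0.19842194  0.19801493]
[ 0.48987529 -0.25503907  0.02158389] [-0.15508668  0.14603475  0.15504686 -0.15315638]
[ 0.55288953 -0.27492456  0.00572112]
0.06650202656815402 -17.643273393675468
-17.800334716346775
```

Request:
{"name": "carry_out", "arguments": {"steps": [[[3,-1.2,0,0,0,0],[6.4,-2.35,-2,0,0,-0.013],[6.4,-2.35,-7,0,0,-0.013],[6.4,-2.35,-11,0,0,-0.013],[6.4,-2.35,-13,0,0,-0.013],[6.4,-2.35,-13,0,0,-0.013],[6.4,-2.35,-13,0,0,-0.013]]]}}

```text
time_s: 10.12
tcp_pos: [0.4903, -0.2549, 0.0436]
ee_rot: [[-0.303, 0.003, 0.953], [-0.953, -0.001, -0.303], [-0.0, -1.0, 0.003]]
wrist_force: [0.6, -0.4, 0.2]
gripper_width: 1.0
```

```bash
python3 - <<'E'
from h import *
s=sense(); c=optics.capture("wrist"); cv2.imwrite("pics/w7.png",c["image"][:,:,::-1]);np.save("c_w7.npy",c,allow_pickle=True)
print(s["tcp_pos"],s["ee_rot"][:,0],s["time_s"],box(c,[.4896,-.2549,.024],.029))
E
```

```text
[ 0.49025682 -0.25494222  0.04355868] [-3.03482430e-01 -9.52837035e-01 -7.78751061e-06] 10.125 [235.04513049 215.02644062 328.04821206 299.36722056]
```

View pics/w7.png

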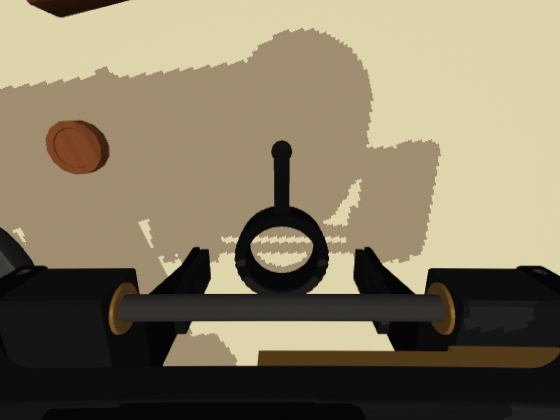

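```bash
python3 - <<'E'
from h import *
c=np.load("c_w7.npy",allow_pickle=True).item()
im=c["image"][:,:,::-1].copy()
im=np.clip(im.astype(float)*2.5,0,255).astype(np.uint8)
c2=dict(c); c2["image"]=im[:,:,::-1]; crop(c2,215,130,350,300,4,"w7c.png")
print((box(c,[.4896,-.2549,.024],.029)-[215,130,215,130])*4,(box(c,[.4896,-.2549,.0],.029)-[215,130,215,130])*4)
E
```

```text
[ 80.18052194 340.10576248 452.19284822 677.46888226] [100.52602088 295.42249956 431.714103   600.75935924]
```

View pics/w7c.png

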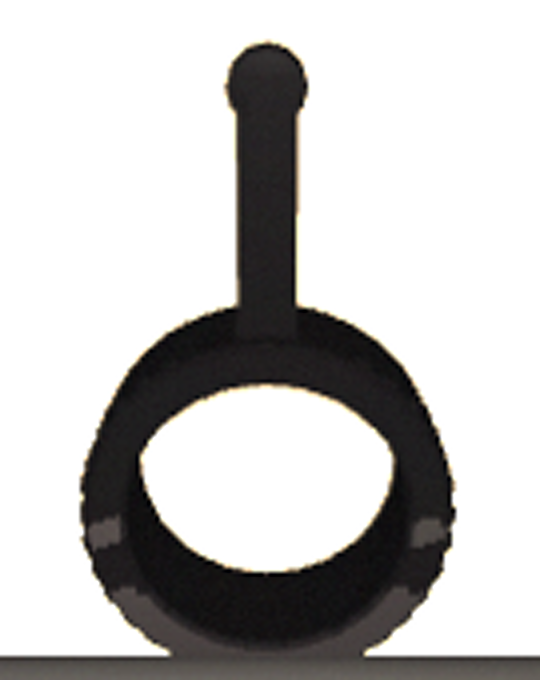

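Request:
{"name": "carry_out", "arguments": {"steps": [[[0,0,-1,0,0,0],[0,0,-1.7,0,0,0],[0,0,-1.7,0,0,0],[0,0,-1.7,0,0,0]]]}}

```text
time_s: 10.68
tcp_pos: [0.489, -0.2554, 0.0251]
ee_rot: [[-0.305, -0.0, 0.952], [-0.952, -0.0, -0.305], [0.0, -1.0, -0.0]]
wrist_force: [-0.3, 0.0, -0.1]
gripper_width: 1.0
```

Request:
{"name": "carry_out", "arguments": {"steps": [[[0,0,0,0,0,0],[0,0,0,0,0,0],[0,0,0,0,0,0],[0,0,0,0,0,0],[0,0,0,0,0,0],[0,0,0,0,0,0]]], "fingers": 255}}

```text
time_s: 11.42
tcp_pos: [0.489, -0.2553, 0.0252]
ee_rot: [[-0.305, 0.0, 0.952], [-0.952, -0.0, -0.305], [0.0, -1.0, 0.0]]
wrist_force: [-0.8, 0.8, 1.4]
gripper_width: 0.65
```

Request:
{"name": "carry_out", "arguments": {"steps": [[[0,0,1,0,0,0],[0,0,5,0,0,0],[0,0,10,0,0,0],[0.2,2,15,0,0,-0.05],[0.5,6,17,0,0,-0.2],[0.9,11,17,0,0,-0.35],[1.3,16,17,0,0,-0.5],[1.7,20,17,0,0,-0.65],[1.9,23.3,17,0,0,-0.75],[1.9,23.3,14,0,0,-0.75],[1.9,23.3,11.8,0,0,-0.75],[1.9,23.3,11.2,0,0,-0.75],[1.9,23.3,11.2,0,0,-0.75],[1.9,23.3,11.2,0,0,-0.75]]]}}

```text
time_s: 13.18
tcp_pos: [0.5087, -0.0223, 0.1382]
ee_rot: [[-0.872, 0.002, 0.489], [-0.489, 0.0, -0.872], [-0.002, -1.0, 0.001]]
wrist_force: [-0.1, -0.1, -0.9]
gripper_width: 0.655
```

```bash
python3 - <<'E'
from h import *
s=sense(); c=optics.capture("wrist"); cv2.imwrite("pics/w8.png",c["image"][:,:,::-1]);np.save("c_w8.npy",c,allow_pickle=True)
c2=dict(c); c2["image"]=np.clip(c["image"].astype(float)*2,0,255).astype(np.uint8); crop(c2,190,100,370,300,3.8,"w8c.png")
print(s["tcp_pos"],s["ee_rot"][:,0],s["wrist_force"],s["time_s"],s["joints"].round(1))
c=optics.capture("scene"); crop(c,190,150,310,260,6,"s8.png")
E
```

```text
[ 0.50868441 -0.02227829  0.13824757] [-0.87227651 -0.48900879 -0.00202243] [-0.13918461 -0.05983344 -0.91297899] 13.175 [ 15.8  16.5 -23.6   0.  -49.8  13.5]
```

View pics/w8c.png

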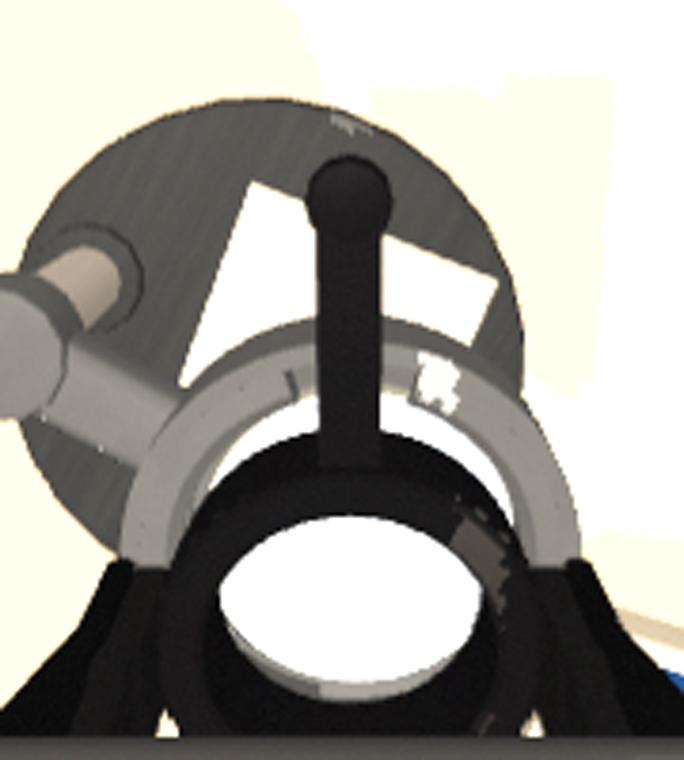

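View pics/s8.png

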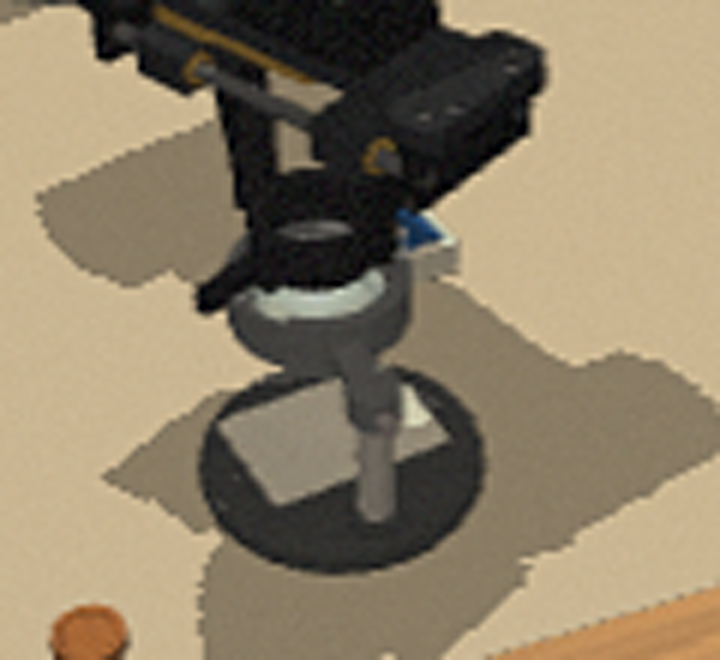

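```bash
python3 - <<'E'
from h import *
c=np.load("c_w8.npy",allow_pickle=True).item()
f=lambda b:((b-np.array([190,100]*(len(b)//2))+.5)*3.8-.5).round(1)
for C in [(.508,-.0223),(.5094,-.0209)]: print("rim",C,f(box(c,[*C,.102],.041)))
for C in [(.5087,-.0223),(.509,-.0228)]: print("ring",f(box(c,[*C,.137],.029)),"foot",f(box(c,[*C,.113],.029)),f(box(c,[*C,.137],.022)))
d=np.array([.489,-.872]); C=np.array([.5087,-.0223]); p=C+d*.072; print("tab end",f(proj(c,[*p,.1335])), f(proj(c,[*p,.1245])))
E
```

```text
rim (0.508, -0.0223) [120.6 338.1 581.5 761.4]
rim (0.5094, -0.0209) [110.  341.2 570.6 763.8]
ring [151.5 475.8 542.1 824.5] foot [175.5 424.4 519.2 737.4] [198.7 521.8 494.8 786. ]
ring [151.2 471.9 542.2 821.3] foot [175.2 420.9 519.3 734.5] [198.5 518.  494.8 782.7]
tab end [346.9 161.6] [347.1 156.3]
```

Request:
{"name": "carry_out", "arguments": {"steps": [[[0,0.03,-0.4,0,0,0],[0,0.03,-0.8,0,0,0],[0,0.03,-1.0,0,0,0],[0,0.03,-1.2,0,0,0],[0,0.03,-1.4,0,0,0],[0,0.03,-1.4,0,0,0]]]}}

```text
time_s: 14.02
tcp_pos: [0.5079, -0.022, 0.123]
ee_rot: [[-0.872, -0.0, 0.489], [-0.489, -0.0, -0.872], [0.0, -1.0, -0.0]]
wrist_force: [-0.8, 0.0, -0.7]
gripper_width: 0.654
```

Request:
{"name": "carry_out", "arguments": {"steps": [[[0,0,-0.2,0,0,0],[0,0,-0.4,0,0,0],[0,0,-0.55,0,0,0],[0,0,-0.55,0,0,0]]]}}

```text
time_s: 14.52
tcp_pos: [0.5079, -0.022, 0.1175]
ee_rot: [[-0.872, -0.0, 0.489], [-0.489, -0.0, -0.872], [0.0, -1.0, -0.0]]
wrist_force: [-0.5, 0.3, -0.7]
gripper_width: 0.657
```

```bash
python3 - <<'E'
from h import *
s=sense(); c=optics.capture("wrist")
c2=dict(c); c2["image"]=np.clip(c["image"].astype(float)*2,0,255).astype(np.uint8); crop(c2,190,100,370,300,3.8,"w9c.png")
print(s["tcp_pos"],s["wrist_force"],s["moment"],s["time_s"])
E
```

```text
[ 0.50787699 -0.02198703  0.11749028] [-0.46682901  0.25934242 -0.71992921] [0.02519224 0.00590725 0.05657946] 14.525
```

View pics/w9c.png

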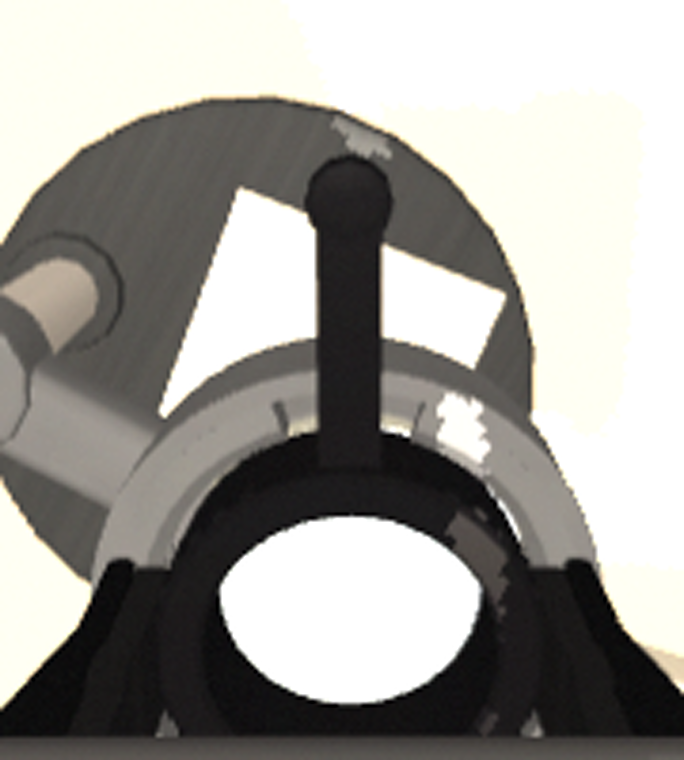

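Request:
{"name": "carry_out", "arguments": {"steps": [[[0,0,-0.04,0,0,0],[0,0,-0.04,0,0,-0.08],[0,0,-0.04,0,0,-0.18],[0,0,-0.04,0,0,-0.28],[0,0,-0.04,0,0,-0.38],[0,0,-0.04,0,0,-0.48],[0,0,-0.04,0,0,-0.48]]]}}

```text
time_s: 15.45
tcp_pos: [0.508, -0.0219, 0.1173]
ee_rot: [[-0.999, 0.0, 0.032], [-0.032, 0.0, -0.999], [-0.0, -1.0, -0.0]]
wrist_force: [0.2, -0.1, -1.4]
gripper_width: 0.655
```

```bash
python3 - <<'E'
from h import *
s=sense(); c=optics.capture("wrist")
c2=dict(c); c2["image"]=np.clip(c["image"].astype(float)*2,0,255).astype(np.uint8); crop(c2,190,100,370,300,3.8,"w10c.png")
print(s["tcp_pos"],s["ee_rot"][:,2],s["wrist_force"],s["moment"],s["time_s"])
E
```

```text
[ 0.50797247 -0.02193051  0.11729104] [ 3.22062669e-02 -9.99481243e-01 -4.09260412e-05] [ 0.2054835  -0.13817238 -1.3939108 ] [ 0.04332847 -0.08466393  0.01563934] 15.45
```

View pics/w10c.png

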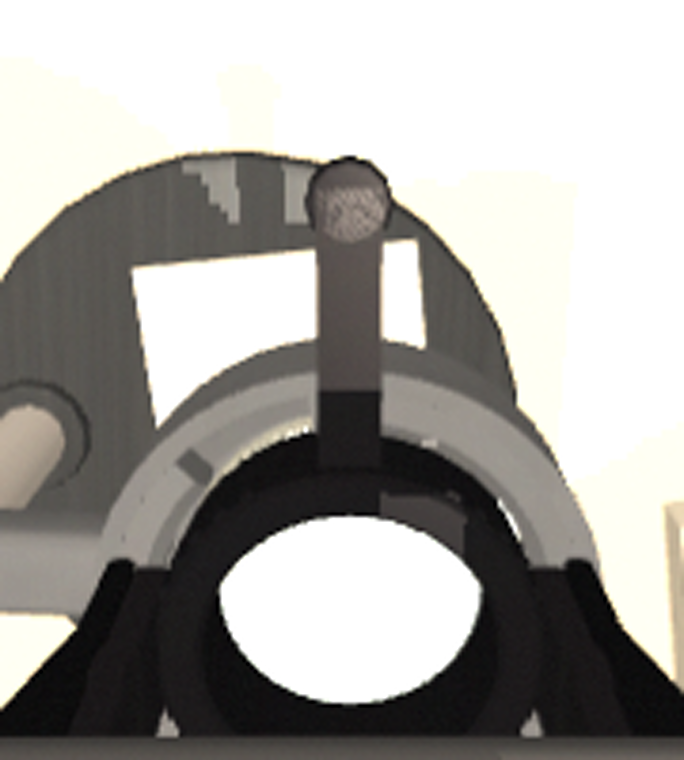

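Request:
{"name": "carry_out", "arguments": {"steps": [[[0,0,0,0,0,-0.07],[0,0,0,0,0,-0.14],[0,0,0,0,0,-0.21],[0,0,0,0,0,-0.28],[0,0,0,0,0,-0.35],[0,0,0,0,0,-0.35]]]}}

```text
time_s: 16.25
tcp_pos: [0.5082, -0.0219, 0.1172]
ee_rot: [[-0.95, 0.001, -0.313], [0.313, 0.0, -0.95], [-0.001, -1.0, -0.0]]
wrist_force: [1.0, -0.4, -3.0]
gripper_width: 0.653
```

```bash
python3 - <<'E'
from h import *
s=sense(); c=optics.capture("wrist")
c2=dict(c); c2["image"]=np.clip(c["image"].astype(float)*2,0,255).astype(np.uint8); crop(c2,190,100,370,300,3.8,"w11c.png")
print(s["tcp_pos"],s["ee_rot"][:,2],s["wrist_force"],s["moment"],s["time_s"])
E
```

```text
[ 0.50824171 -0.0219265   0.11716547] [-3.12525387e-01 -9.49909345e-01 -3.44017681e-04] [ 0.99223077 -0.35654292 -3.03719841] [-0.09978616 -0.43769333 -0.24963366] 16.25
```

View pics/w11c.png

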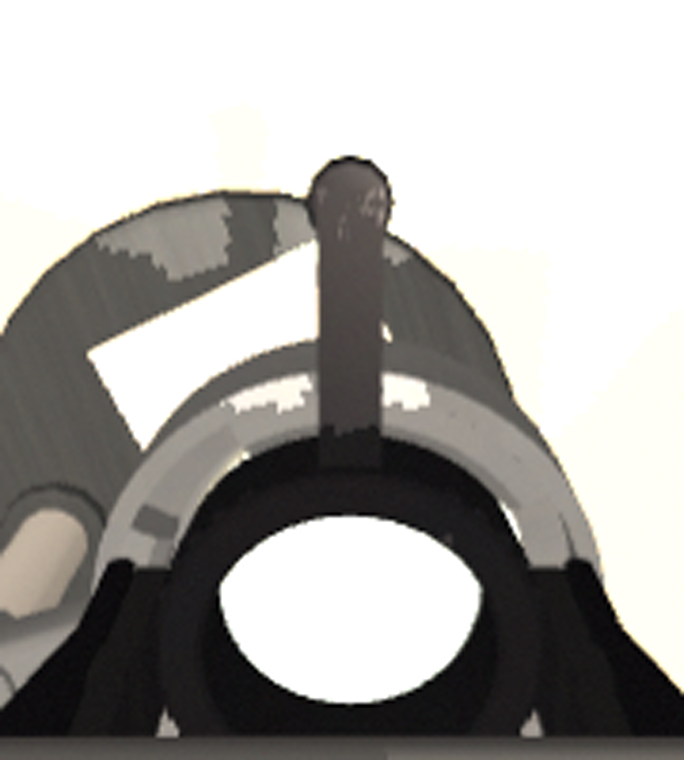

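Request:
{"name": "carry_out", "arguments": {"steps": [[[0,0,0,0,0,-0.06],[0,0,0,0,0,-0.12],[0,0,0,0,0,-0.18],[0,0,0,0,0,-0.23],[0,0,0,0,0,-0.23]]]}}

```text
time_s: 16.92
tcp_pos: [0.5085, -0.0221, 0.1172]
ee_rot: [[-0.854, 0.001, -0.519], [0.519, -0.0, -0.854], [-0.001, -1.0, -0.0]]
wrist_force: [3.6, -2.1, -5.0]
gripper_width: 0.655
```

```bash
python3 - <<'E'
from h import *
s=sense(); c=optics.capture("wrist")
c2=dict(c); c2["image"]=np.clip(c["image"].astype(float)*2,0,255).astype(np.uint8); crop(c2,190,100,370,300,3.8,"w12c.png")
d=s["ee_rot"][:,2]; print(s["tcp_pos"],np.degrees(np.arctan2(d[1],d[0])),s["wrist_force"],s["moment"],s["time_s"],s["joints"].round(1))
E
```

```text
[ 0.50850464 -0.02207526  0.11717065] -121.29721654880544 [ 3.56453701 -2.10880989 -4.99222117] [-0.57318291 -0.95363102  0.41080811] 16.925 [ 15.8  18.  -25.1   0.1 -46.8 -47.2]
```

View pics/w12c.png

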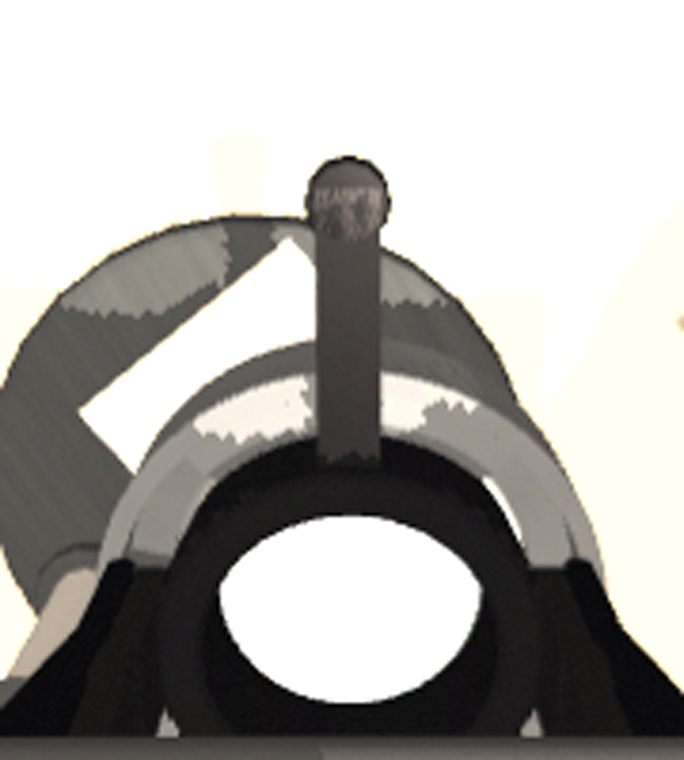

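Request:
{"name": "carry_out", "arguments": {"steps": [[[0,0,0,0,0,-0.03],[0,0,0,0,0,-0.06],[0,0,0,0,0,-0.06],[0,0,0,0,0,-0.06]]]}}

```text
time_s: 17.48
tcp_pos: [0.5087, -0.0217, 0.1172]
ee_rot: [[-0.821, 0.002, -0.571], [0.571, 0.0, -0.821], [-0.001, -1.0, -0.001]]
wrist_force: [5.7, -0.7, -7.2]
gripper_width: 0.655
```

```bash
python3 - <<'E'
from h import *
s=sense(); c=optics.capture("wrist")
c2=dict(c); c2["image"]=np.clip(c["image"].astype(float)*2,0,255).astype(np.uint8); crop(c2,190,100,370,300,3.8,"w13c.png")
d=s["ee_rot"][:,2]; print(s["tcp_pos"],np.degrees(np.arctan2(d[1],d[0])),s["wrist_force"],s["moment"],s["time_s"],s["joints"].round(1))
E
```

```text
[ 0.50869589 -0.02170765  0.11721774] -124.85094121515374 [ 5.71346122 -0.68591226 -7.17079116] [-0.30228538 -1.55167395  0.98029362] 17.475 [ 15.9  18.  -25.1   0.  -46.8 -50.7]
```

View pics/w13c.png

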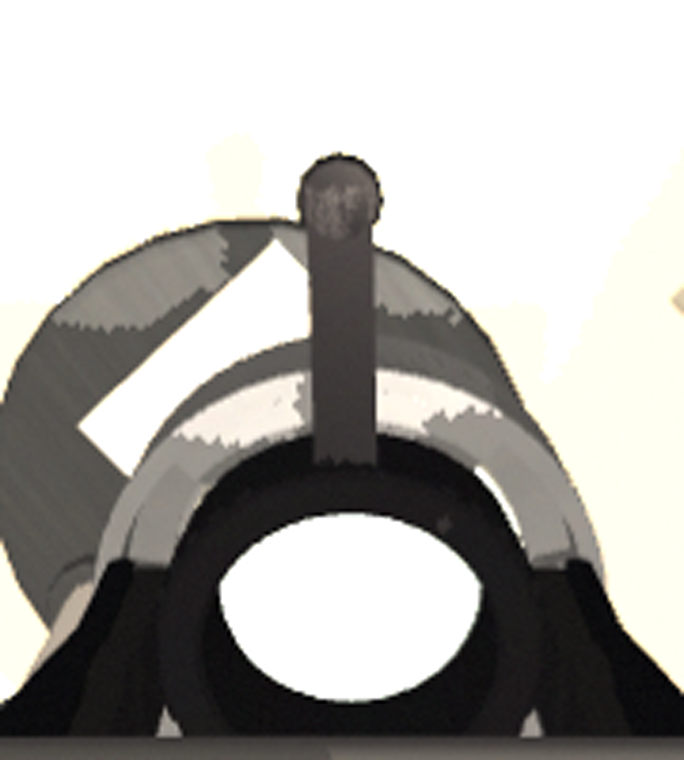

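Request:
{"name": "carry_out", "arguments": {"steps": [[[0,0,0,0,0,0.03],[0,0,0,0,0,0.03],[0,0,0,0,0,0.03],[0,0,0,0,0,0.03],[0,0,1,0,0,0.03],[0,0,4,0,0,0.03],[0,0,8,0,0,0.03],[4,4,9,0,0,0.03],[4,4,9,0,0,0.03],[4,4,9,0,0,0.03]]], "fingers": 0}}

```text
time_s: 18.77
tcp_pos: [0.5474, 0.018, 0.2071]
ee_rot: [[-0.837, -0.001, -0.547], [0.547, -0.0, -0.837], [0.001, -1.0, 0.001]]
wrist_force: [-0.7, -0.1, -1.1]
gripper_width: 1.0
```

```bash
python3 - <<'E'
from h import *
s=sense(); c=optics.capture("wrist"); np.save("c_w14.npy",c,allow_pickle=True); cv2.imwrite("pics/w14f.png",c["image"][:,:,::-1])
c2=dict(c); c2["image"]=np.clip(c["image"].astype(float)*2,0,255).astype(np.uint8); crop(c2,190,60,370,260,3.8,"w14c.png")
d=s["ee_rot"][:,2]; print(s["tcp_pos"],np.degrees(np.arctan2(d[1],d[0])),s["wrist_force"],s["moment"],s["time_s"],s["joints"].round(1))
E
```

```text
[0.54735131 0.01803463 0.20708257] -123.16749723950596 [-0.67561803 -0.11162721 -1.07398759] [ 0.11688311 -0.04989607 -0.01984641] 18.775 [ 18.8  15.9 -13.   -0.  -61.1 -52. ]
```

View pics/w14c.png

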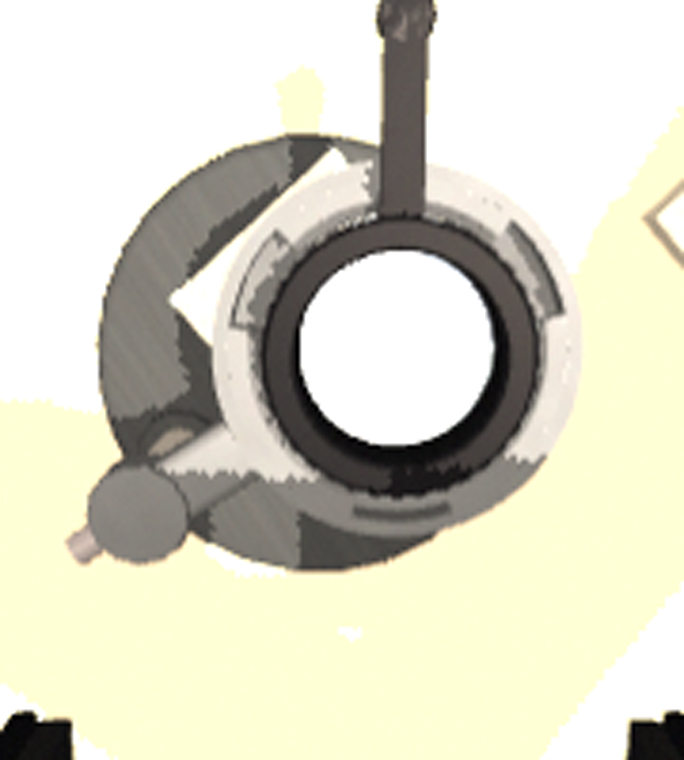

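```bash
python3 - <<'E'
from h import *
c=np.load("c_w14.npy",allow_pickle=True).item()
g=lambda u,v:np.array([(u+.5)/3.8-.5+190,(v+.5)/3.8-.5+60])
bb=lambda a:np.r_[g(*a[:2]),g(*a[2:])]
cell=fitbox(c,bb([213,160,581,536]),.102,.041,True)
top=fitbox(c,bb([298,248,496,447]),.116,.022,True)
print(cell,top)
T=atz(c,g(406.5,14),.1125); a=atz(c,g(403.5,205),.1125)
for C in (cell[0],top[0]): d=T[:2]-C[:2]; print(np.hypot(*d),np.degrees(np.arctan2(d[1],d[0])))
d=T-a; print(np.degrees(np.arctan2(d[1],d[0])))
# slots
P=[]
for n,uv in [("60",(402,513)),("180",(540,270)),("300",(255,275))]:
    q=atz(c,g(*uv),.1)[:2]-cell[0][:2]; print(n,np.hypot(*q),np.degrees(np.arctan2(q[1],q[0])))
p=atz(c,g(138,513),.098)[:2]-cell[0][:2]; print("post",np.hypot(*p),np.degrees(np.arctan2(p[1],p[0])))
E
```

```text
(array([ 0.50819123, -0.02193212,  0.04077132]), array([-0.16392704,  0.1534098 ,  0.1635996 , -0.17039581])) (array([ 0.50694434, -0.02489633,  0.02053129]), array([ 0.14321673, -0.1369814 , -0.14306264,  0.14488379]))
0.06678732082251916 -123.59960546961305
0.06363118238495259 -124.14147919409997
-123.18777295316193
60 0.03597257407612069 59.68059236861773
180 0.036126563705609384 177.77667449491406
300 0.03567391847437255 -62.55668990027377
post 0.07023111679003219 -1.8580978478743402
```

Request:
{"name": "carry_out", "arguments": {"steps": [[[-1.4,-3.6,0,0,0,0],[-2.9,-7.2,0,0,0,0],[-4.4,-10.9,0,0,0,0],[-4.4,-10.9,0,0,0,0],[-4.4,-10.9,0,0,0,0],[-4.4,-10.9,-3,0,0,0],[-4.4,-10.9,-6,0,0,0],[-4.4,-10.9,-8,0,0,0],[-4.4,-10.9,-8.8,0,0,0],[-4.4,-10.9,-8.8,0,0,0],[-4.4,-10.9,-8.8,0,0,0]]], "fingers": 255}}

```text
time_s: 20.2
tcp_pos: [0.5047, -0.0907, 0.1201]
ee_rot: [[-0.837, 0.002, -0.547], [0.547, 0.0, -0.837], [-0.002, -1.0, -0.001]]
wrist_force: [-0.2, -0.1, 0.8]
gripper_width: 0.009
```

```bash
python3 - <<'E'
from h import *
s=sense(); c=optics.capture("wrist"); cv2.imwrite("pics/w15.png",c["image"][:,:,::-1])
print(s["tcp_pos"],s["wrist_force"],s["moment"],s["time_s"],s["gripper_width"])
c=optics.capture("scene"); crop(c,190,150,310,260,6,"s15.png")
E
```

```text
[ 0.50472697 -0.09074151  0.1201411 ] [-0.2111775  -0.07057613  0.81952273] [ 0.06018225 -0.10894479  0.01294572] 20.2 0.008845841864778702
```

View pics/w15.png

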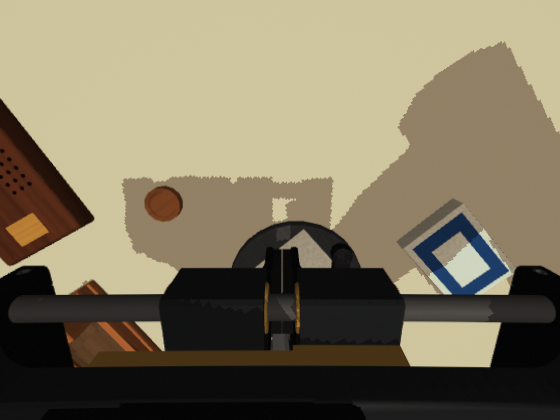

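View pics/s15.png

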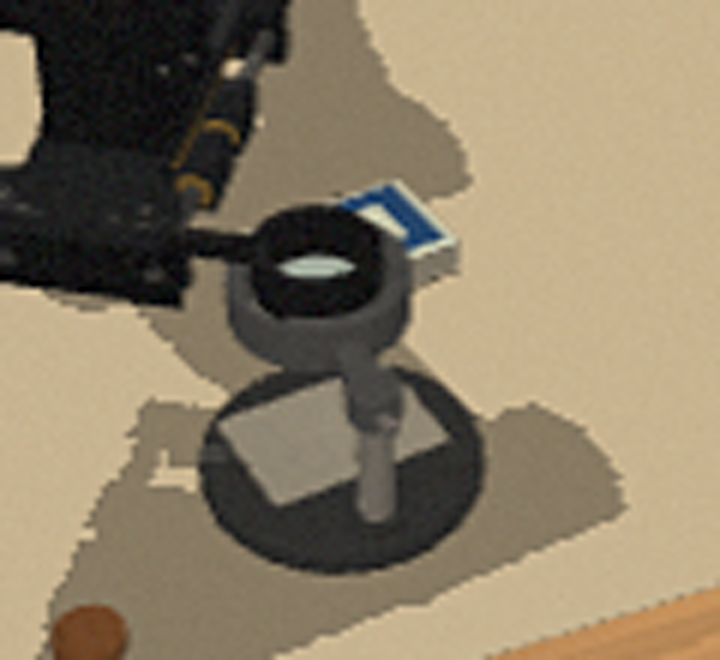

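Request:
{"name": "carry_out", "arguments": {"steps": [[[-0.5,0.33,0,0,0,0],[-1,0.65,0,0,0,0],[-1.25,0.82,0,0,0,0],[-1.25,0.82,0,0,0,0]]]}}

```text
time_s: 20.8
tcp_pos: [0.4913, -0.0826, 0.1194]
ee_rot: [[-0.837, 0.0, -0.547], [0.547, 0.0, -0.837], [-0.0, -1.0, -0.0]]
wrist_force: [-0.2, -0.9, 0.4]
gripper_width: 0.006
```

Request:
{"name": "carry_out", "arguments": {"steps": [[[-0.17,0.11,0,0,0,0],[-0.34,0.22,0,0,0,0],[-0.42,0.27,0,0,0,0],[-0.42,0.27,0,0,0,0]]]}}

```text
time_s: 21.3
tcp_pos: [0.4877, -0.0803, 0.1193]
ee_rot: [[-0.837, 0.001, -0.547], [0.547, -0.0, -0.837], [-0.001, -1.0, -0.0]]
wrist_force: [2.4, -2.3, -1.2]
gripper_width: 0.006
```

Request:
{"name": "carry_out", "arguments": {"steps": [[[-0.08,0.05,0,0,0,0],[-0.17,0.11,0,0,0,0],[-0.17,0.11,0,0,0,0],[-0.17,0.11,0,0,0,0]]]}}

```text
time_s: 21.8
tcp_pos: [0.4875, -0.0799, 0.1195]
ee_rot: [[-0.837, 0.004, -0.546], [0.546, -0.001, -0.837], [-0.004, -1.0, -0.001]]
wrist_force: [5.4, -7.8, -4.8]
gripper_width: 0.007
```

Request:
{"name": "carry_out", "arguments": {"steps": [[[-0.08,0.05,0,0,0,0],[-0.17,0.11,0,0,0,0],[-0.17,0.11,0,0,0,0],[-0.17,0.11,0,0,0,0]]]}}

```text
time_s: 22.3
tcp_pos: [0.4872, -0.0796, 0.1197]
ee_rot: [[-0.838, 0.007, -0.546], [0.546, -0.003, -0.838], [-0.007, -1.0, -0.002]]
wrist_force: [8.9, -12.2, -8.4]
gripper_width: 0.007
```

Request:
{"name": "carry_out", "arguments": {"steps": [[[-0.08,0.05,0,0,0,0],[-0.17,0.11,0,0,0,0],[-0.17,0.11,0,0,0,0],[-0.17,0.11,0,0,0,0]]]}}

```text
time_s: 22.8
tcp_pos: [0.4867, -0.079, 0.1199]
ee_rot: [[-0.838, 0.009, -0.545], [0.545, -0.004, -0.838], [-0.01, -1.0, -0.002]]
wrist_force: [11.3, -16.7, -10.0]
gripper_width: 0.003
```

Request:
{"name": "carry_out", "arguments": {"steps": [[[-0.08,0.05,0,0,0,0],[-0.17,0.11,0,0,0,0],[-0.17,0.11,0,0,0,0],[-0.17,0.11,0,0,0,0]]]}}

```text
time_s: 23.3
tcp_pos: [0.4863, -0.0786, 0.12]
ee_rot: [[-0.839, 0.012, -0.545], [0.545, -0.005, -0.839], [-0.013, -1.0, -0.003]]
wrist_force: [14.7, -20.6, -13.9]
gripper_width: 0.007
```

```bash
python3 - <<'E'
from h import *
s=sense(); print(s["tcp_pos"],s["wrist_force"],s["moment"],s["time_s"])
c=optics.capture("top"); crop(c,270,160,400,290,5,"t16.png")
E
```

```text
[ 0.48628926 -0.07855844  0.12004354] [ 14.74287587 -20.55605606 -13.91623144] [-6.22005959 -4.79588752  0.23175988] 23.3
```

View pics/t16.png

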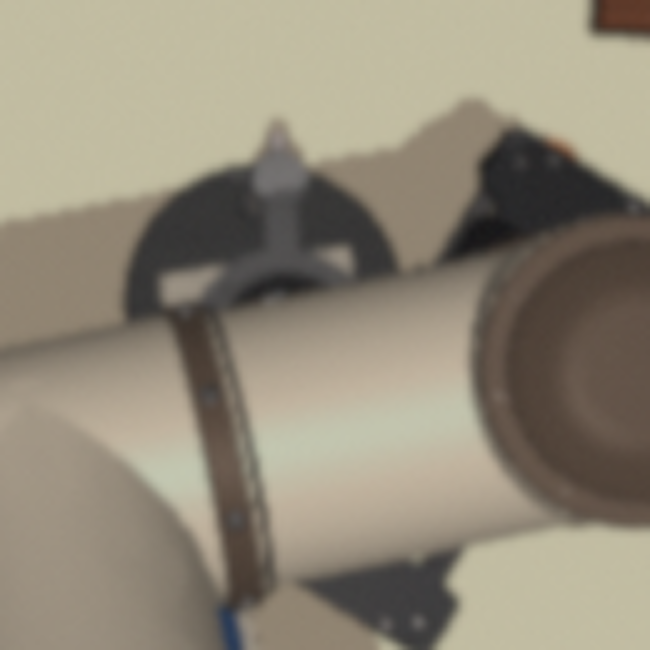

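Request:
{"name": "carry_out", "arguments": {"steps": [[[0.4,-0.25,0,0,0,0],[0.8,-0.52,0,0,0,0],[1.8,-1.2,0,0,0,0],[1.8,-1.2,3,0,0,0],[1.8,-1.2,8,0,0,0],[4,4,8.8,0,0,0],[6.2,9.7,8.8,0,0,0],[6.2,9.7,8.8,0,0,0],[6.2,9.7,8.8,0,0,0]]]}}

```text
time_s: 24.48
tcp_pos: [0.5421, 0.0215, 0.2068]
ee_rot: [[-0.837, -0.002, -0.547], [0.547, -0.0, -0.837], [0.001, -1.0, 0.001]]
wrist_force: [-0.4, 0.6, -0.1]
gripper_width: 0.005
```

```bash
python3 - <<'E'
from h import *
s=sense(); c=optics.capture("wrist"); np.save("c_w17.npy",c,allow_pickle=True); cv2.imwrite("pics/w17f.png",c["image"][:,:,::-1])
c2=dict(c); c2["image"]=np.clip(c["image"].astype(float)*2,0,255).astype(np.uint8); crop(c2,190,60,370,260,3.8,"w17c.png")
d=s["ee_rot"][:,2]; print(s["tcp_pos"],np.degrees(np.arctan2(d[1],d[0])),s["wrist_force"],s["time_s"])
E
```

```text
[0.54213467 0.02149721 0.20680746] -123.13332147484304 [-0.39500484  0.55914372 -0.0902555 ] 24.475
```

View pics/w17c.png

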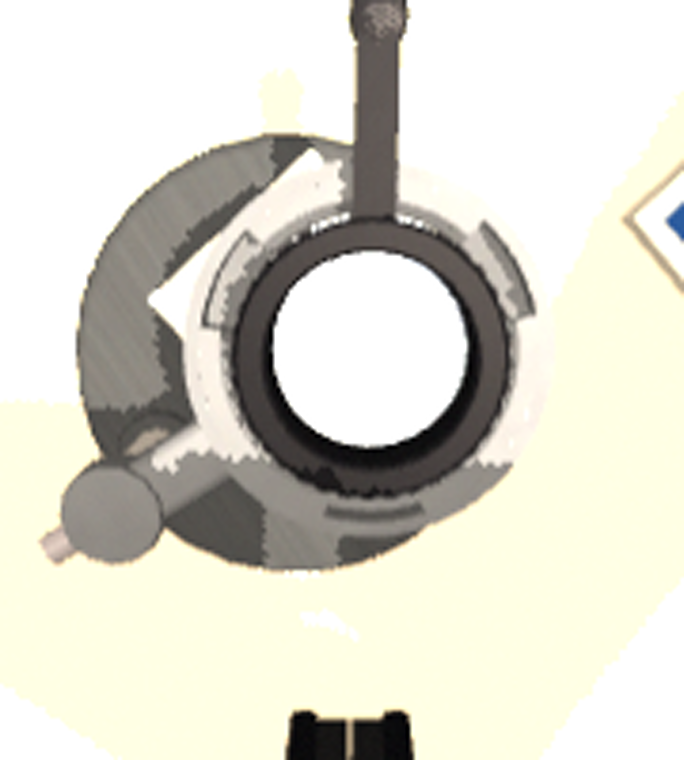

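View pics/w17f.png

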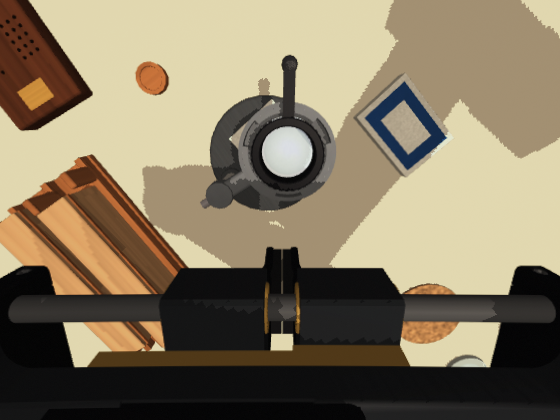

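```bash
python3 - <<'E'
from h import *
def an(f,tabb,tabe,cb,hb):
    c=np.load(f,allow_pickle=True).item()
    g=lambda u,v:np.array([(u+.5)/3.8-.5+190,(v+.5)/3.8-.5+60])
    cell=fitbox(c,np.r_[g(*cb[:2]),g(*cb[2:])],.102,.041,True)[0]
    T=atz(c,g(*tabe),.1125);a=atz(c,g(*tabb),.1125); d=T-a; e=T[:2]-cell[:2]
    print(cell,np.hypot(*e),np.degrees(np.arctan2(d[1],d[0])),np.degrees(np.arctan2(e[1],e[0])))
an("c_w14.npy",(403.5,205),(406.5,14),[213,160,581,536],0)
an("c_w17.npy",(375.5,205),(379.5,14),[186,160,553,537],0)
E
```

```text
[ 0.50819123 -0.02193212  0.04077132] 0.06678732082251916 -123.18777295316193 -123.59960546961305
[ 0.50806436 -0.02173517  0.04074421] 0.06683740176454096 -123.92538899366961 -124.26585081484761
```

Request:
{"name": "carry_out", "arguments": {"steps": [[[-1.4,-3.8,0,0,0,0],[-2.8,-7.6,0,0,0,0],[-3.9,-11.2,0,0,0,0],[-3.9,-11.2,0,0,0,0],[-3.9,-11.2,-4,0,0,0],[-3.9,-11.2,-8,0,0,0],[-3.9,-11.2,-8.8,0,0,0],[-3.9,-11.2,-8.8,0,0,0],[-4.7,-10.7,-8.8,0,0,0],[-5.5,-10.15,-8.8,0,0,0],[-5.7,-10,-8.8,0,0,0],[-5.85,-9.9,-8.8,0,0,0],[-6,-9.8,-8.8,0,0,0],[-6,-9.8,-8.8,0,0,0]]]}}

```text
time_s: 26.28
tcp_pos: [0.4866, -0.0786, 0.1209]
ee_rot: [[-0.839, 0.01, -0.545], [0.545, -0.004, -0.839], [-0.01, -1.0, -0.002]]
wrist_force: [10.2, -14.9, -6.7]
gripper_width: 0.003
```

Request:
{"name": "carry_out", "arguments": {"steps": [[[-0.1,0.07,0,0,0,0],[-0.2,0.13,0,0,0,0],[-0.2,0.13,0,0,0,0],[-0.2,0.13,0,0,0,0]]]}}

```text
time_s: 26.78
tcp_pos: [0.4863, -0.0782, 0.1211]
ee_rot: [[-0.839, 0.013, -0.544], [0.544, -0.005, -0.839], [-0.014, -1.0, -0.003]]
wrist_force: [13.2, -21.0, -10.3]
gripper_width: 0.006
```

Request:
{"name": "carry_out", "arguments": {"steps": [[[-0.1,0.07,0,0,0,0],[-0.2,0.13,0,0,0,0],[-0.2,0.13,0,0,0,0],[-0.2,0.13,0,0,0,0]]]}}

```text
time_s: 27.28
tcp_pos: [0.486, -0.0777, 0.1213]
ee_rot: [[-0.839, 0.017, -0.543], [0.543, -0.006, -0.839], [-0.017, -1.0, -0.004]]
wrist_force: [18.5, -26.3, -13.8]
gripper_width: 0.005
```

Request:
{"name": "carry_out", "arguments": {"steps": [[[0.4,-0.25,0,0,0,0],[0.8,-0.52,0,0,0,0],[2,-1.3,0,0,0,0],[2,-1.3,3,0,0,0],[2,-1.3,8,0,0,0],[4.3,4,8.8,0,0,0],[6.4,9.6,8.8,0,0,0],[6.4,9.6,8.8,0,0,0],[6.4,9.6,8.8,0,0,0]]], "fingers": 255}}

```text
time_s: 28.4
tcp_pos: [0.5422, 0.0222, 0.207]
ee_rot: [[-0.838, -0.001, -0.546], [0.546, -0.0, -0.838], [0.001, -1.0, 0.001]]
wrist_force: [-0.0, -0.2, -0.6]
gripper_width: 0.007
```

```bash
python3 - <<'E'
from h import *
s=sense(); c=optics.capture("wrist"); np.save("c_w18.npy",c,allow_pickle=True)
c2=dict(c); c2["image"]=np.clip(c["image"].astype(float)*2,0,255).astype(np.uint8); crop(c2,190,60,370,260,3.8,"w18c.png")
print(s["tcp_pos"],s["wrist_force"],s["time_s"])
c=optics.capture("scene"); crop(c,190,150,310,260,6,"s18.png"); cv2.imwrite("pics/s18f.png",c["image"][:,:,::-1])
E
```

```text
[0.54218487 0.02219872 0.20698144] [-0.00350299 -0.22038738 -0.62914215] 28.4
```

View pics/w18c.png

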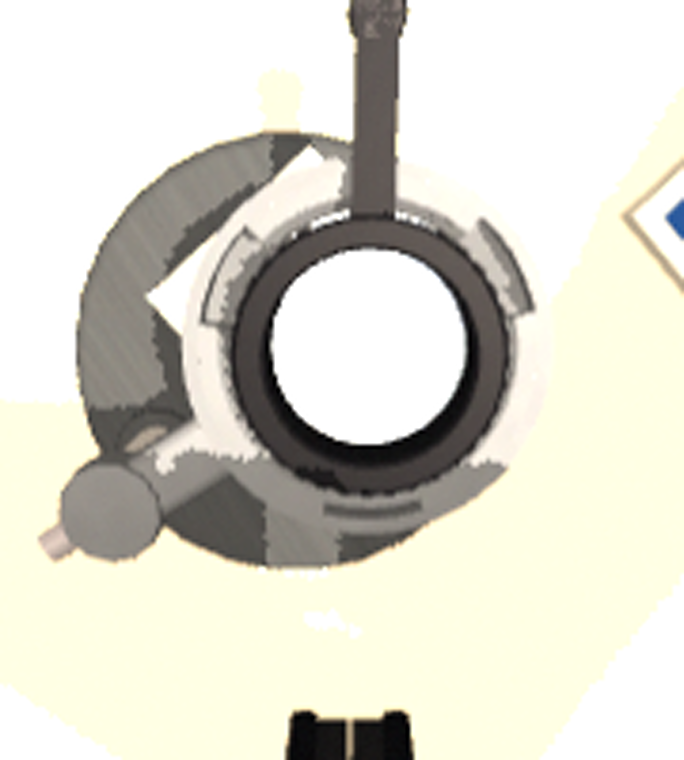

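View pics/s18.png

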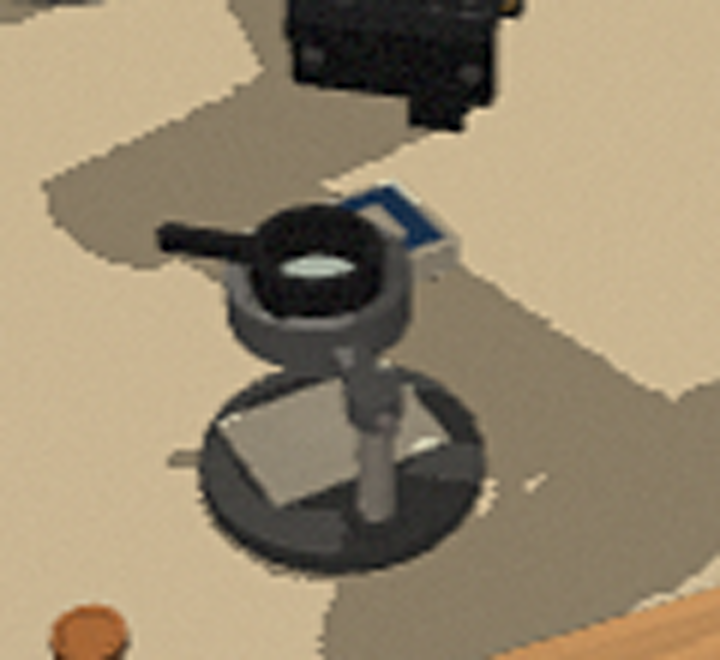

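View pics/s18f.png

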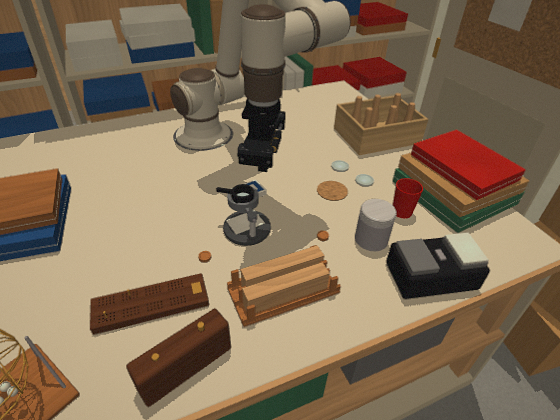

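```bash
python3 - <<'E'
from station import ticket
print(ticket.finish_job())
E
```

```text
the job is handed in; nothing more can be done
None
```

The lens is in the cell under the retaining ring, the ring is turned up against its stop, and the job was handed in at about 28 s.

- **Lens:** I took the lens on the coaster, which of the three alike is farthest to the robot's right. I lowered it level into the mouth of the cell and released it, a drop of about 16 mm. The wrist picture showed it sitting flat in the cell.
- **Ring:** It went in with its tab over slot2 (300 degrees) with no contact force, and I turned it clockwise in the grip until the grip began to slip near the end. I then finished by pushing on the tab with shut fingers. Two pushes, to about 25 N and 35 N against the tab, barely moved the fingers, so it is at its stop.
- **Last checks:** The tab lies at about -124 degrees in the world frame. Home works out at -123.7 to -124.8, because I know the magnifier's yaw only to about a degree. The tab's position did not visibly change between the two pushes. The ring looked level, and the gripper was clear above and touching nothing. By eye the games things had not moved.
- **Disagreement:** The top and wrist cameras differed by 1 to 4 mm on positions, most on the ring. I used the wrist camera's values, and both fits confirmed them.

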